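Release, stopper and tray the specimen cups

ROBOT

A 7-joint arm with a two-finger parallel gripper is mounted at the origin on the work surface. World frame = base frame: x ahead of the robot, y to its left, z up, the work surface at z = 0. Lengths are in m, angles in degrees, forces in N, time in s.
With the tool pointing down it reaches from about 0.425 to 0.875 m from the base axis. Payload 4.7 kg.
Tool frame: the origin (TCP) lies at the very end of the fingers, on their centre line; the grasp point (between the pads) lies 19 mm behind it (env.grip_point_offset is the distance from the TCP to the grasp point, in m); z points along the fingers, y is the line along which they close (so a half turn about z gives the same grasp; the last joint's range is limited). The gripper opens to 87 mm and grips with 3 to 60 N. Pads are 19 mm wide; open, the fingers measure 117 mm over their backs; the gripper's body (75 mm by 190 mm) begins 51 mm behind the grasp point.
Start: joints at [73.115, 18.392, -4.016, 83.108, 1.295, 78.541, -3.26], TCP at [0.198, -0.619, 0.223] pointing down, gripper open.
Joint ranges: [-163.93, 163.93], [-17.29, 119.83], [-79.2, 71.16], [3.27, 140.29], [-89.18, 269.18], [5.43, 117.66], [-154.24, 154.24]. Speed limits (degrees/s): [147.25, 147.25, 180, 180, 180, 180, 180].

INTERFACE

Orientations are given as [roll, pitch, yaw] about the fixed x, y, z axes, in that order (R = Rz(yaw) Ry(pitch) Rx(roll)).
In Python, from cell import env gives the robot as it stands.
- The arm moves only by the tool jog_arm, never from a script. Its argument "motion" is a list of rows, each an object of numbers: "x", "y", "z": the shift along the tool's x, y, z in cm; "ax", "ay", "az": the turn, a rotation vector about the tool's x, y, z in degrees. In form: [{"x": .., "y": .., "z": .., "ax": .., "ay": .., "az": ..}, ...]. A call has exactly 5 rows; each row shifts and turns the commanded pose from where the row before left it, along the tool's axes as they then stand; what a row does not reach is not made up. A row lasts 1/10 s, in which the tool goes at most 50 mm and 8.59 degrees, less where a joint would pass 70% of its speed; a pose out of reach is approached as far as the arm can. A call is refused whole if a number of a shift passes 5 or a number of a turn 8.59, either way. A call with a gripper value outside its range is refused whole. "claw" is the gripper command: -1 is shut, 1 is fully open, values between are in proportion, set as the call begins (left out, the last holds). The fingers move at their own pace and stop on an object; "squeeze" is the grip in N (left out, the last holds). Time passes only in rows, so rows that do not move let the fingers close, or fill a call up. It gives the time, the measured TCP pose, the force, the opening and the grip force at its end, in the units of the state.
- env.get_obs(): the state, without advancing time (a new reading comes with each control period).
- env.read_camera(name): name is "scene" or "top" or "wrist"; returns the picture (480x640x3 uint8, red, green, blue); there is no depth.
- env.camera_params(name): a dict with "fx", "fy", "cx", "cy" (pixels), "k1" (the pictures are not rectified: a ray, as slopes to the right and down, at radius r is drawn at 1 + k1 r^2 times it, then the intrinsics apply), "extrinsics" (4x4, takes a point from world to camera coordinates). Camera axes: x right, y up, looking along -z (the intrinsics and any distortion apply to the point x, -y, -z); pixel columns grow to the right and rows downward; lengths in m; the calibration is good to about 2 mm. A picture is of the moment at which its call begins: read the wrist's pose just before it. camera_params takes no time and is no camera call; for the wrist camera it gives the pose at the moment of the call.
- env.sign_off(): hands the job in; it is judged then, once.
The state is a dict: "time_s": time; "qpos": joint angles; "joint_velocities": joint speeds; "effort": joint torques, N m; "tool_pos": TCP position; "tool_rot": TCP orientation; "force": force on the tool from outside, world axes, zero at the start; "wrist_torque": the same for the moment, N m; "grip_width": finger opening in m; "grasp_force": force on a finger pad.
Only numpy, scipy, OpenCV 4.12 (cv2) and the standard library are available. Lean on these libraries where they do the work, as an engineer would, in place of code of your own. Each camera call takes 0.05 s, during which the arm holds its last target. There are 200 camera calls.

TASK

The keeper bar of the clamping rack locks the specimen cups by their feet. Flip the ratchet's direction lever to the loosening side, then work the handle to and fro until the keeper bar has drawn right back clear of the cups' feet. Close every cup with a stopper pushed fully home and stand every cup upright inside the white carrying tray, without ever tipping a cup over and without disturbing the other things on the bench.

Things in the scene. Friction and masses are not known exactly. Their poses are not given: they have to be found in the camera images.
- rack: Fixed steel clamping rack: plate 150 x 320 mm, 12 mm thick. Origin at bench height under the middle of the cup row; x across the row, away from the robot; y along the row, to the left; z up. Cups stand along y, about 75 mm apart, against a low fence (24 mm high) behind them; the keeper bar lies in front of them, the ratchet at the +y end. Place and yaw vary.
- spindle_axis (a point): Point on the vertical axis of the clamp spindle, about which the ratchet handle swings too, at the height of the handle bar's centre (83 mm above the bench). The ratchet's round head here is 62 mm wide, its top 96 mm above the bench, with a hex head on it up to 115 mm.
- ratchet (a joint): Swing of the ratchet handle, rad, -0.65 to 0.65 (end stops), anticlockwise from above positive; at 0 the bar points along the rack's -x, to the robot. The bar ends 183 mm from the spindle axis, is 16 to 21 mm wide, 18 to 22 mm high. Light friction (0.1 N m); it stays where it is left.
- ratchet_grip (a point): Point on the ratchet bar's centre line, on its black rubber grip, 135 mm from the spindle axis and 83 mm above the bench: grip or push here. Its x axis points from the bar's end to the spindle.
- lever (a joint): Direction lever on the ratchet head, rad, anticlockwise from above positive. Negative (tab leaning to the rack's +y side): drives clockwise, tightens; it starts so. Positive (tab to the rack's -y side): drives anticlockwise, loosens. Snaps over past the middle (0.5 to 1.5 N); rests at 0.42, or down to 0.16 with its pawl on a tooth. The handle may yield 0.2 rad while the tab is pushed.
- lever_tip (a point): End of the lever's dark steel tab, 44 mm from the lever's pivot (on the bar's line, 44 mm from the spindle axis), 88 mm from the spindle axis with the tab straight. Tab 7 to 12 mm thick, 98 to 117 mm above the bench; this point is at mid-height. The bar below it is 92 to 94 mm high at the top.
- spindle (a joint): Turn of the clamp spindle, rad, anticlockwise from above positive; 0 tight, 2.5 end stop; starts at 0 to 0.25. Turned (0.3 N m, 2 N at the grip) only by anticlockwise swings with the lever positive; on return swings the ratchet clicks (16 a turn, so up to 0.4 rad of each swing is lost). Draws the keeper back 6 mm per rad: clear of the feet from 1.95 on.
- keeper_edge (a point): Middle of the keeper bar's edge facing the cups. Tight, it is 26.5 mm from the row's middle line (on the rack's -x side) and reaches over the cups' feet, so they cannot be lifted; clear, it is 38 mm or more away. Bar 10 mm thick, underside 20 mm above the bench.
- cup0: Bright aluminium cup, 280 g: plain tube 48 mm outside, 40 mm inside diameter, on a round foot 66 mm wide, 6 mm thick; 86 mm tall in all, open at the top. Origin: centre of the foot's underside, z up. Starts on the rack's plate (12 mm above the bench). Absent (None) in some runs.
- cup1: Bright aluminium cup, 280 g: plain tube 48 mm outside, 40 mm inside diameter, on a round foot 66 mm wide, 6 mm thick; 86 mm tall in all, open at the top. Origin: centre of the foot's underside, z up. Starts on the rack's plate (12 mm above the bench). Absent (None) in some runs.
- cup2: Bright aluminium cup, 280 g: plain tube 48 mm outside, 40 mm inside diameter, on a round foot 66 mm wide, 6 mm thick; 86 mm tall in all, open at the top. Origin: centre of the foot's underside, z up. Starts on the rack's plate (12 mm above the bench). Absent (None) in some runs.
- stopper0: Black rubber stopper, 60 g: tapered plug 16 mm long, 31 (bottom) to 37 mm wide (top); then a flange 48 mm wide, 5 mm thick; then a grey round knob 20 mm wide, 20 mm tall. Origin: centre of the plug's underside, z up. Starts upright on the bench. Fits any cup with play; fully home, its flange lies flat on the rim and its origin is 70 mm above the cup's.
- stopper1: Black rubber stopper, 60 g: tapered plug 16 mm long, 31 (bottom) to 37 mm wide (top); then a flange 48 mm wide, 5 mm thick; then a grey round knob 20 mm wide, 20 mm tall. Origin: centre of the plug's underside, z up. Starts upright on the bench. Fits any cup with play; fully home, its flange lies flat on the rim and its origin is 70 mm above the cup's.
- stopper2: Black rubber stopper, 60 g: tapered plug 16 mm long, 31 (bottom) to 37 mm wide (top); then a flange 48 mm wide, 5 mm thick; then a grey round knob 20 mm wide, 20 mm tall. Origin: centre of the plug's underside, z up. Starts upright on the bench. Fits any cup with play; fully home, its flange lies flat on the rim and its origin is 70 mm above the cup's.
- tray: Fixed white plastic carrying tray, open, 270 mm along its x, 115 mm along its y, 16 mm high, walls and floor 5 mm thick. Origin at bench height under its centre. Takes three cups in a row along its x, 80 mm apart.
- mouse: Bystander: black computer mouse, 100 x 58 x 30 mm. Leave alone.
- driver: Bystander: screwdriver lying on the bench. Leave alone.
- puck: Bystander: steel disc 50 mm in diameter, 20 mm tall. Leave alone.
- spanner: Bystander: spanner about 150 mm long lying on the bench. Leave alone.
- spare_ring: Bystander: brass ring 44 mm in diameter, 12 mm tall. Leave alone.

How it is judged:
By the outcome, as a careful person would: the job done as asked, in the order asked, and still so for the second after the job is handed in, with the robot touching nothing.
Of cup0, cup1, cup2 only 2 to 3 are there at a start; the rules pass over those that are not, and their reading is None.
At some moment in a run one of stopper0, stopper1, stopper2 may be knocked a few centimetres aside while the robot is not near it.
It also fails if it takes over 210 s, if anything falls off the work surface, if the arm or the gripper's body presses on something with over 40 N, if the wrist force passes 120 N, or if a joint passes its speed limit or range.

## Working session

There is one attempt and no reset: what is moved stays moved. The work goes in short steps, Python scripts to look and compute and a tool call to move; the robot and the scene stay as the last step left them, time stands still between calls to the robot, and variables do not carry over. Pictures are saved under pics/ and viewed, at most 14 in all, crops included, and the job is handed in when it is done.

Besides the shell and the picture viewer there is one more tool, called after ">>>" by a JSON object that holds its "op" and its "data". jog_arm: Moves the arm, as the interface text tells. Its arguments: {"type":"object","properties":{"motion":{"type":"array"},"claw":{"type":"number"},"squeeze":{"type":"number"}},"required":["motion"]}

```bash
mkdir -p pics; ls; cat > h.py <<'E'
import numpy as np, cv2
from cell import env
from scipy.spatial.transform import Rotation as R
def snap(n,f=None):
    P=env.camera_params(n); im=env.read_camera(n)
    if f: cv2.imwrite(f,im[:,:,::-1])
    return im,P
def ray(P,u,v):
    x=(u-P['cx'])/P['fx'];y=(v-P['cy'])/P['fy']
    rd=np.hypot(x,y);r=rd
    for _ in range(30): r=rd/(1+P['k1']*r*r)
    s=r/rd if rd>0 else 1
    E=np.array(P['extrinsics']);d=E[:3,:3].T@np.array([x*s,-y*s,-1]);o=-E[:3,:3].T@E[:3,3]
    return o,d
def onz(P,u,v,z):
    o,d=ray(P,u,v);return o+d*(z-o[2])/d[2]
def proj(P,p):
    E=np.array(P['extrinsics']);c=E[:3,:3]@np.asarray(p)+E[:3,3]
    x=c[0]/-c[2];y=-c[1]/-c[2];k=1+P['k1']*(x*x+y*y)
    return np.array([x*k*P['fx']+P['cx'],y*k*P['fy']+P['cy']])
def tri(*L):
    A=np.zeros((3,3));b=np.zeros(3)
    for P,u,v in L:
        o,d=ray(P,u,v);d/=np.linalg.norm(d);M=np.eye(3)-np.outer(d,d);A+=M;b+=M@o
    return np.linalg.solve(A,b)
E
python3 - <<'E'
from h import *
for n in("scene","top","wrist"):
    im,P=snap(n,f"pics/{n}0.png");o,d=ray(P,320,240);print(n,P['fx'],P['k1'],o.round(3),d.round(2))
print(env.get_obs())
E
```

```text
pics
scene 501.79682908646004 -0.07447756416958191 [1.444 0.21  0.721] [-0.78 -0.22 -0.58]
top 584.0148863017857 0.05754551830247979 [ 0.343 -0.012  1.267] [ 0.22 -0.02 -0.98]
wrist 395.0902178144062 0.028965501856620824 [ 0.273 -0.595  0.384] [-0.26 -0.09 -0.96]
{'time_s': 0.15, 'qpos': array([73.11488479, 18.43113815, -4.01617346, 83.15873421,  1.29358761,
       78.53925484, -3.25896219]), 'joint_velocities': array([-0.03270795,  0.04382248, -0.00598291, -0.17759891,  0.11788857,
        0.17595443, -0.08578973]), 'effort': array([ 3.35097875e-04, -4.91797507e+01, -4.04768586e-01, -3.12875926e+01,
       -6.40281150e-02,  4.04272915e-02,  9.77729701e-05]), 'tool_pos': array([ 0.19739205, -0.6188743 ,  0.22169301]), 'tool_rot': array([-1.79916011e+02,  3.35593631e-03,  1.76958741e+01]), 'force': array([ 0.12512478, -0.54041031,  0.21472593]), 'wrist_torque': array([0.02675752, 0.02709638, 0.03511068]), 'grasp_force': 0.0, 'grip_width': 0.08682834325787754}
```

View pics/top0.png

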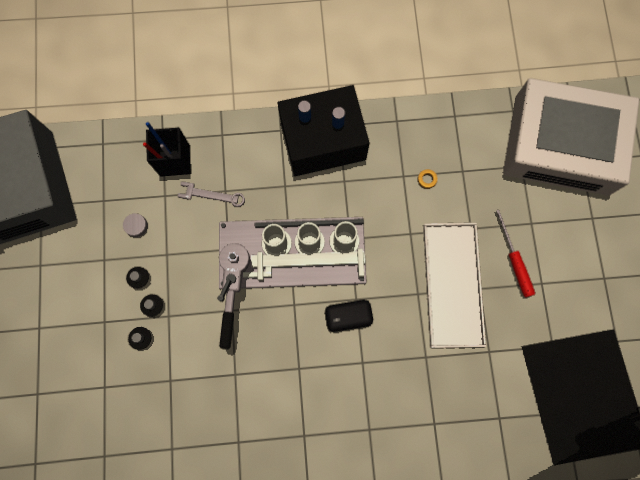

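View pics/scene0.png

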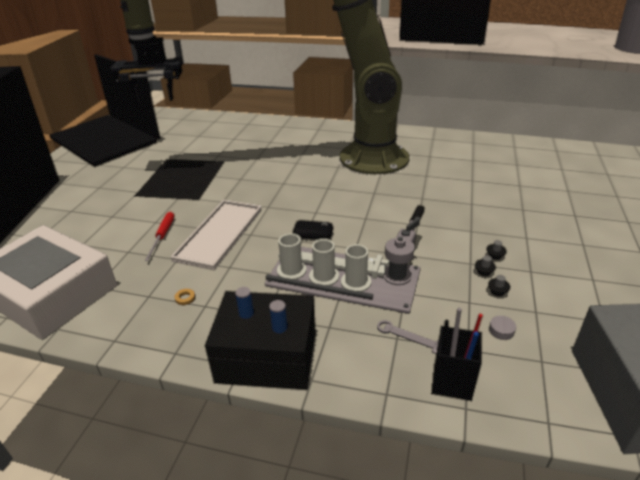

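The top view shows three cups with rims near (274,232), (309,232) and (345,230). The ratchet head is at (233,257) with its bar running to (226,345). Stoppers are at (138,277), (152,305) and (141,338), the tray spans (425..485, 224..348), and the lever tab leans left at (225,287). I'll zoom in for detail.

```bash
python3 - <<'E'
from h import *
a=cv2.imread('pics/top0.png');b=cv2.imread('pics/scene0.png')
c=cv2.resize(a[205:355,205:375],None,fx=4,fy=4,interpolation=cv2.INTER_CUBIC)
cv2.imwrite('pics/c1.png',c[:600])
d=cv2.resize(b[195:315,260:435],None,fx=4.5,fy=4.5,interpolation=cv2.INTER_CUBIC)
cv2.imwrite('pics/c2.png',d)
im,P=cv2.imread('pics/top0.png'),env.camera_params('top')
# tray
hsv=cv2.cvtColor(im,cv2.COLOR_BGR2HSV)
m=((hsv[...,2]>165)&(hsv[...,1]<30)).astype(np.uint8)
m[:,:400]=0;m[:,500:]=0;m[:210]=0;m[360:]=0
cs,_=cv2.findContours(m,0,2);k=max(cs,key=cv2.contourArea);r=cv2.minAreaRect(k)
bx=cv2.boxPoints(r);q=np.array([onz(P,*p,.012) for p in bx]);print('tray',q.round(3),q.mean(0),[np.linalg.norm(q[i]-q[i-1]).round(3) for i in range(4)])
# stoppers: dark blobs
for n,roi in(('top',(110,260,170,355)),('scene',(465,235,520,300))):
    I=cv2.imread(f'pics/{n}0.png');x0,y0,x1,y1=roi;S=I[y0:y1,x0:x1].astype(int)
    g=S.max(2);mm=(g<45).astype(np.uint8)
    nn,l,st,ce=cv2.connectedComponentsWithStats(mm)
    for i in range(1,nn):
        if st[i,4]>30: print(n,st[i],ce[i]+[x0,y0], onz(env.camera_params(n),*(ce[i]+[x0,y0]),.02).round(3))
E
```

```text
tray [[ 0.376 -0.359  0.012]
 [ 0.376 -0.359  0.012]
 [ 0.376 -0.359  0.012]
 [ 0.376 -0.359  0.012]] [ 0.37551922 -0.35911562  0.012     ] [np.float64(0.0), np.float64(0.0), np.float64(0.0), np.float64(0.0)]
top [ 17   7  22  22 297] [138.31313131 277.7003367 ] [0.574 0.362 0.02 ]
top [ 31  35  22  23 309] [152.32686084 305.74110032] [0.511 0.333 0.02 ]
top [ 19  67  23  23 326] [140.53374233 338.07668712] [0.445 0.359 0.02 ]
scene [ 23  10  17  15 158] [495.55696203 252.7721519 ] [0.464 0.358 0.02 ]
scene [ 11  26  19  15 179] [484.09497207 268.74860335] [0.529 0.332 0.02 ]
scene [ 24  45  20  16 200] [497.825 288.335] [0.59 0.36 0.02]
```

View pics/c1.png

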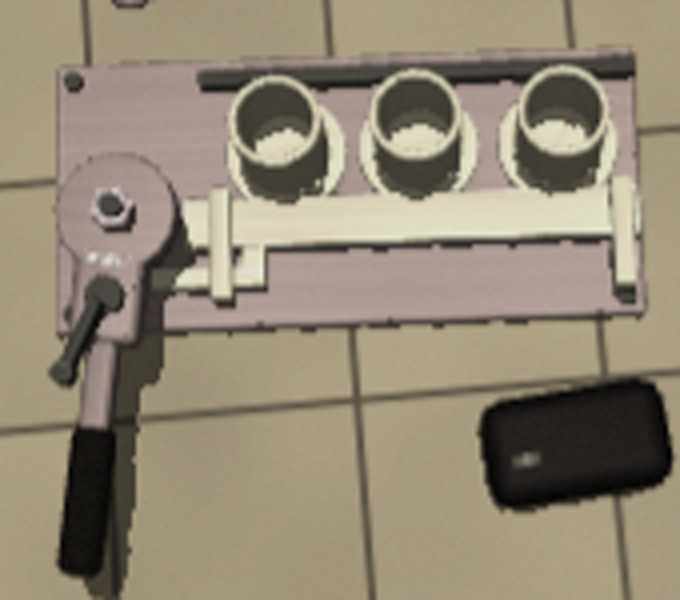

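View pics/c2.png

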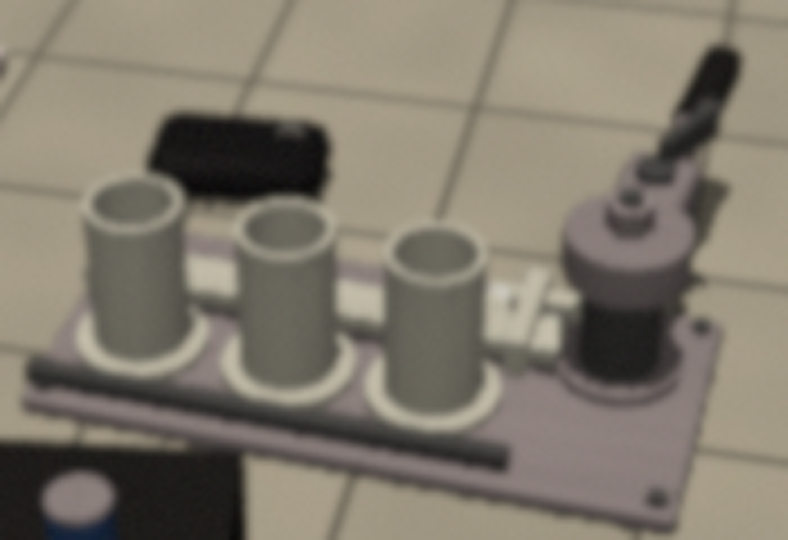

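c1 shows cup rims at (275,117), (415,113) and (563,111). The hex is at (112,205), the lever pivot at (102,292), its tip at (62,372) and the bar end at (78,572). The matching c2 points are rims at (436,252), (286,228) and (134,202), with the hex at (631,198) and the pivot at (657,168).

```bash
python3 - <<'E'
from h import *
T=env.camera_params('top');S=env.camera_params('scene')
t=lambda x,y:(T,205+(x+.5)/4-.5,205+(y+.5)/4-.5)
s=lambda x,y:(S,260+(x+.5)/4.5-.5,195+(y+.5)/4.5-.5)
for n,a,b in(('cupA',(275,117),(436,252)),('cupB',(415,113),(286,228)),('cupC',(563,111),(134,202)),('hex',(112,205),(631,197)),('piv',(102,292),(657,165)),('tip',(62,372),(714,105)),('barend',(78,572),(724,55))):
    p=tri(t(*a),s(*b));print(n,p.round(4))
for n,a,z in(('cupA',(275,117),.098),('cupB',(415,113),.098),('cupC',(563,111),.098),('hex',(112,205),.115),('piv',(102,292),.117),('tip',(62,372),.117),('barend',(78,572),.094)):
    print(n,onz(*t(*a),z).round(4))
q=np.array([onz(*t(*a),.012) for a in((58,66),(632,50),(645,315),(62,332))]);print(q.round(3))
q=np.array([onz(T,*a,.016) for a in((424.5,224.5),(476,223),(485.5,347),(432,348))]);print('tray',q.round(3),q.mean(0))
for n,a,b in(('s0',(138.3,277.7),(497.8,288.3)),('s1',(152.3,305.7),(484.1,268.7)),('s2',(140.5,338.1),(495.6,252.8))):print(n,tri((T,*a),(S,*b)).round(3))
# all: mouse
print('mouse',onz(*t(577,440),.03))
E
```

```text
cupA [0.6259 0.0625 0.0975]
cupB [ 0.6219 -0.0094  0.097 ]
cupC [ 0.6165 -0.0854  0.0964]
hex [0.5842 0.146  0.1123]
piv [0.5422 0.1543 0.1031]
tip [0.502  0.1755 0.1146]
barend [0.4062 0.1758 0.0852]
cupA [0.6258 0.0627 0.098 ]
cupB [ 0.6216 -0.009   0.098 ]
cupC [ 0.616  -0.0849  0.098 ]
hex [0.5836 0.146  0.115 ]
piv [0.5397 0.153  0.117 ]
tip [0.5017 0.1746 0.117 ]
barend [0.4056 0.1753 0.094 ]
[[ 0.686  0.185  0.012]
 [ 0.667 -0.132  0.012]
 [ 0.519 -0.124  0.012]
 [ 0.538  0.191  0.012]]
tray [[ 0.638 -0.266  0.016]
 [ 0.631 -0.379  0.016]
 [ 0.363 -0.359  0.016]
 [ 0.37  -0.247  0.016]] [ 0.50042537 -0.31270425  0.016     ]
s0 [0.576 0.364 0.009]
s1 [0.513 0.336 0.008]
s2 [0.446 0.362 0.008]
mouse [ 0.45371377 -0.07926593  0.03      ]
```

Rack yaw comes out at about -3.8°, handle about -0.10 rad, and the heights agree with the text. I'll move to the lever's +y side with the gripper shut.

>>> {"op": "jog_arm", "data": {"motion": [{"az": 6},{"az": 6},{"az": 5.7},{"x": 2.8,"y": -2.5},{"x": 2.8,"y": -2.5}], "claw": -1}}

```text
$.motion[0]: bad value
```

>>> {"op": "jog_arm", "data": {"motion": [{"x": 2.8,"y": -2.5},{"x": 2.8,"y": -2.5},{"x": 2.8,"y": -2.5},{"x": 2.8,"y": -2.5},{"x": 2.8,"y": -2.5}]}}

```text
$.motion[0]: bad value
```

>>> {"op": "jog_arm", "data": {"motion": [{"x": 2.8,"y": -2.5},{"x": 1.25,"y": -4},{"x": 1.25,"y": -4},{"x": 1.25,"y": -4},{"x": 1.25,"y": -4}]}}

```text
$.motion[0]: bad value
```

>>> {"op": "jog_arm", "data": {"motion": [{"x": 1.25,"y": -4},{"x": 1.25,"y": -4},{"x": 1.25,"y": -4},{"x": 1.25,"y": -4},{"x": 0,"y": -4}]}}

```text
$.motion[0]: bad value
```

>>> {"op": "jog_arm", "data": {"motion": [{"y": -4},{"y": -4},{"y": -4},{"y": -4},{}]}}

```text
$.motion[0]: bad value
```

>>> {"op": "jog_arm", "data": {"motion": [{"x": 0,"y": 0,"z": 0,"ax": 0,"ay": 0,"az": 6},{"x": 0,"y": 0,"z": 0,"ax": 0,"ay": 0,"az": 6},{"x": 0,"y": 0,"z": 0,"ax": 0,"ay": 0,"az": 5.7},{"x": 2.8,"y": -2.5,"z": 0,"ax": 0,"ay": 0,"az": 0},{"x": 2.8,"y": -2.5,"z": 0,"ax": 0,"ay": 0,"az": 0}], "claw": -1}}

```text
time_s: 0.65
tool_pos: [0.2527, -0.5692, 0.2219]
tool_rot: [-180.0, 0.0, -0.2]
force: [0.9, -0.1, 0.3]
grip_width: 0.055
grasp_force: 0.0
```

>>> {"op": "jog_arm", "data": {"motion": [{"x": 2.8,"y": -2.5,"z": 0,"ax": 0,"ay": 0,"az": 0},{"x": 2.8,"y": -2.5,"z": 0,"ax": 0,"ay": 0,"az": 0},{"x": 2.8,"y": -2.5,"z": 0,"ax": 0,"ay": 0,"az": 0},{"x": 2.8,"y": -2.5,"z": 0,"ax": 0,"ay": 0,"az": 0},{"x": 2.8,"y": -2.5,"z": 0,"ax": 0,"ay": 0,"az": 0}]}}

```text
time_s: 1.15
tool_pos: [0.3944, -0.443, 0.2223]
tool_rot: [-180.0, 0.0, -0.0]
force: [0.6, -0.4, 0.2]
grip_width: 0.015
grasp_force: 0.0
```

>>> {"op": "jog_arm", "data": {"motion": [{"x": 2.8,"y": -2.5,"z": 0,"ax": 0,"ay": 0,"az": 0},{"x": 1.25,"y": -4,"z": 0,"ax": 0,"ay": 0,"az": 0},{"x": 1.25,"y": -4,"z": 0,"ax": 0,"ay": 0,"az": 0},{"x": 1.25,"y": -4,"z": 0,"ax": 0,"ay": 0,"az": 0},{"x": 1.25,"y": -4,"z": 0,"ax": 0,"ay": 0,"az": 0}]}}

```text
time_s: 1.65
tool_pos: [0.4717, -0.2576, 0.2223]
tool_rot: [180.0, 0.0, -0.0]
force: [1.2, -0.7, -0.4]
grip_width: 0.0007
grasp_force: 0.0
```

>>> {"op": "jog_arm", "data": {"motion": [{"x": 0.3,"y": -4.9,"z": 0,"ax": 0,"ay": 0,"az": 0},{"x": 0.3,"y": -4.9,"z": 0,"ax": 0,"ay": 0,"az": 0},{"x": 0.3,"y": -4.9,"z": 0,"ax": 0,"ay": 0,"az": 0},{"x": 0.3,"y": -4.9,"z": 0,"ax": 0,"ay": 0,"az": 0},{"x": 0.3,"y": -4.9,"z": 0,"ax": 0,"ay": 0,"az": 0}]}}

```text
time_s: 2.15
tool_pos: [0.4862, -0.0124, 0.2225]
tool_rot: [180.0, -0.0, -0.0]
force: [0.4, 0.2, 0.5]
grip_width: 0.0002
grasp_force: 0.0
```

>>> {"op": "jog_arm", "data": {"motion": [{"x": 0.3,"y": -4.9,"z": 0,"ax": 0,"ay": 0,"az": 0},{"x": 0.3,"y": -4.9,"z": 0,"ax": 0,"ay": 0,"az": 0},{"x": 0.3,"y": -4.9,"z": 0,"ax": 0,"ay": 0,"az": 0},{"x": 0.3,"y": -4.9,"z": 0,"ax": 0,"ay": 0,"az": 0},{"x": 0.3,"y": -4.9,"z": 0,"ax": 0,"ay": 0,"az": 0}]}}

```text
time_s: 2.65
tool_pos: [0.5014, 0.2323, 0.2226]
tool_rot: [180.0, -0.0, -0.0]
force: [0.6, 0.3, 0.5]
grip_width: 0.0001
grasp_force: 0.0
```

>>> {"op": "jog_arm", "data": {"motion": [{"x": 0,"y": 0,"z": 4,"ax": 0,"ay": 0,"az": 0},{"x": 0,"y": 0,"z": 4,"ax": 0,"ay": 0,"az": 0},{"x": 0,"y": 0,"z": 3,"ax": 0,"ay": 0,"az": 0},{"x": 0,"y": 0,"z": 1,"ax": 0,"ay": 0,"az": 0},{"x": 0,"y": 0,"z": 0,"ax": 0,"ay": 0,"az": 0}]}}

```text
time_s: 3.15
tool_pos: [0.5006, 0.2302, 0.1013]
tool_rot: [180.0, 0.2, -0.0]
force: [0.2, -0.1, -0.1]
grip_width: 0.0008
grasp_force: 0.0
```

```bash
python3 - <<'E'
from h import *
im,P=snap('top'); c=cv2.resize(im[215:365,130:290],None,fx=3.7,fy=3.7,interpolation=cv2.INTER_CUBIC); w,_=snap('wrist')
cv2.imwrite('pics/l1.png',np.hstack([c[:480,:],])[:,:,::-1]); cv2.imwrite('pics/w1.png',w[:,:,::-1]);print(env.get_obs()['tool_pos'])
E
```

```text
[0.50258202 0.2311512  0.10394546]
```

View pics/w1.png

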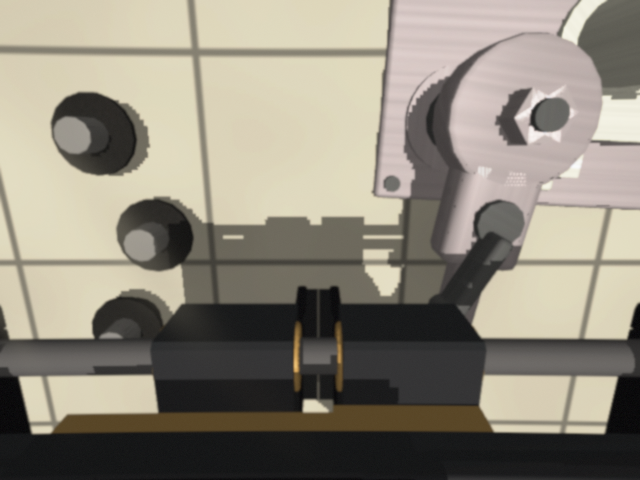

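The wrist view shows the closed fingers at (318,345) left of the tab, whose tip is near (450,300). Pushing toward -y now.

>>> {"op": "jog_arm", "data": {"motion": [{"x": 0,"y": 1.4,"z": 0,"ax": 0,"ay": 0,"az": 0},{"x": 0,"y": 1.4,"z": 0,"ax": 0,"ay": 0,"az": 0},{"x": 0,"y": 1.2,"z": 0,"ax": 0,"ay": 0,"az": 0},{"x": 0,"y": 1.2,"z": 0,"ax": 0,"ay": 0,"az": 0},{"x": 0,"y": 1.0,"z": 0,"ax": 0,"ay": 0,"az": 0}]}}

```text
time_s: 3.75
tool_pos: [0.5022, 0.1678, 0.1034]
tool_rot: [180.0, -0.1, -0.0]
force: [0.3, -0.4, 0.5]
grip_width: 0.0005
grasp_force: 0.0
```

>>> {"op": "jog_arm", "data": {"motion": [{"x": 0,"y": 1,"z": 0,"ax": 0,"ay": 0,"az": 0},{"x": 0,"y": 0.5,"z": 0,"ax": 0,"ay": 0,"az": 0},{"x": 0,"y": 0,"z": 0,"ax": 0,"ay": 0,"az": 0},{"x": 0,"y": -4,"z": 0,"ax": 0,"ay": 0,"az": 0},{"x": 0,"y": -4,"z": 0,"ax": 0,"ay": 0,"az": 0}]}}

```text
time_s: 4.25
tool_pos: [0.5022, 0.2333, 0.1025]
tool_rot: [180.0, -0.0, -0.2]
force: [0.9, 0.8, 0.0]
grip_width: 0.0005
grasp_force: 0.0
```

```bash
python3 - <<'E'
from h import *
w,_=snap('wrist','pics/w2.png');print(env.get_obs()['tool_pos'])
E
```

```text
[0.50016866 0.24345165 0.10330451]
```

View pics/w2.png

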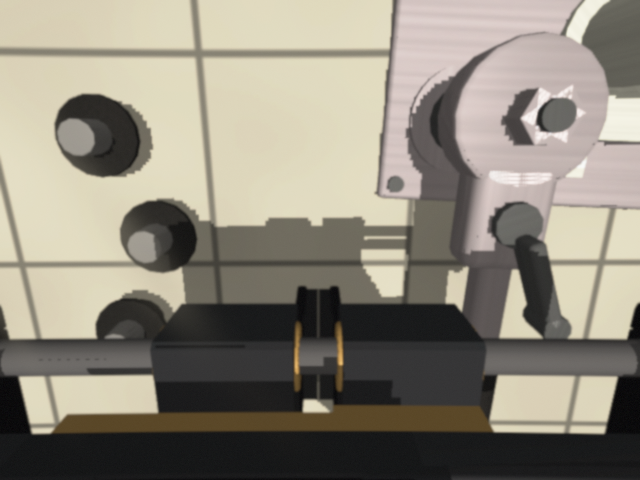

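The lever has flipped: the tab now points right, with pivot (518,225) and tip (557,328). I'll work out the bar's heading from hex (557,113) and pivot.

```bash
python3 - <<'E'
from h import *
P=env.camera_params('wrist');h=onz(P,557,113,.118);p=onz(P,518,223,.115);t=onz(P,556,328,.115);print(h,p,t)
c=np.array([.584,.146]);d=(p-h)[:2];print(np.linalg.norm(d),np.degrees(np.arctan2(d[1],d[0])))
im,T=snap('top','pics/t2.png');g=im.max(2).astype(int)
m=((g<40)).astype(np.uint8);m[:,:205]=0;m[:,260:]=0;m[:295]=0;m[355:]=0
n,l,st,ce=cv2.connectedComponentsWithStats(m)
for i in range(1,n):
    if st[i,4]>25:print(st[i],ce[i],onz(T,*ce[i],.085))
E
```

```text
[0.58450279 0.16051426 0.118     ] [0.54434088 0.16622398 0.115     ] [0.499518   0.14400295 0.115     ]
0.0405657507812416 171.90862132251678
[217 295  11  18  36] [224.55555556 307.02777778] [0.48637207 0.17192012 0.085     ]
[205 312  36  43 516] [231.67248062 331.56007752] [0.4362196 0.1602563 0.085    ]
```

>>> {"op": "jog_arm", "data": {"motion": [{"x": 0,"y": 0,"z": -4.5,"ax": 0,"ay": 0,"az": 0},{"x": 0,"y": 0,"z": -4.5,"ax": 0,"ay": 0,"az": 0},{"x": -2.5,"y": 4,"z": 0,"ax": 0,"ay": 0,"az": 0},{"x": -2.5,"y": 4,"z": 0,"ax": 0,"ay": 0,"az": 0},{"x": 0,"y": 0,"z": 0,"ax": 0,"ay": 0,"az": 7}], "claw": 0.15}}

```text
time_s: 4.85
tool_pos: [0.4491, 0.1479, 0.1919]
tool_rot: [179.6, 0.0, -7.4]
force: [1.3, 0.2, 0.7]
grip_width: 0.0326
grasp_force: 0.0
```

```bash
python3 - <<'E'
from h import *
env.read_camera('top');env.read_camera('top')
w,P=snap('wrist','pics/w3.png');print(env.get_obs()['tool_pos'],env.get_obs()['tool_rot'],env.get_obs()['grip_width'])
E
```

```text
[0.45173163 0.15367553 0.19280071] [ 1.79993800e+02 -6.05829742e-02 -6.89626781e+00] 0.04392019891633577
```

View pics/w3.png

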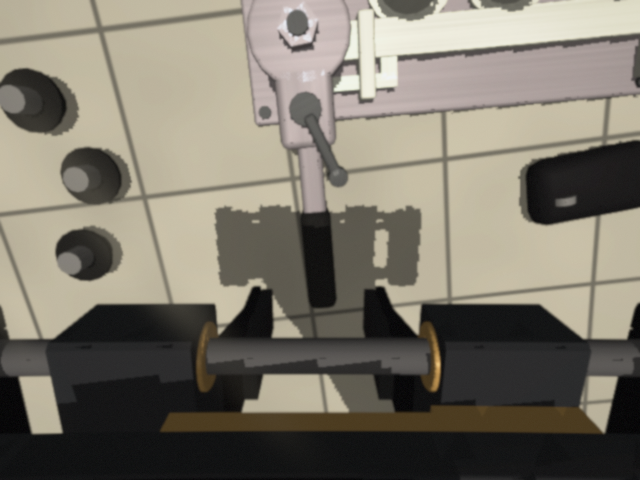

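Wrist view: the bar's grip runs from (314,215) to its end at (322,303), with the hex at (298,22). I'll turn these into a bar pose.

```bash
python3 - <<'E'
from h import *
P=env.camera_params('wrist')
for u,v,z in((298,22,.115),(305,107,.117),(315,220,.093),(322,303,.093)):print(onz(P,u,v,z).round(4))
E
```

```text
[0.5853 0.1486 0.115 ]
[0.5421 0.1503 0.117 ]
[0.4707 0.1534 0.093 ]
[0.4091 0.1558 0.093 ]
```

>>> {"op": "jog_arm", "data": {"motion": [{"x": 0,"y": 0,"z": 4,"ax": 0,"ay": 0,"az": -4.6},{"x": 0,"y": 0,"z": 4,"ax": 0,"ay": 0,"az": 0},{"x": 0,"y": 0,"z": 3.5,"ax": 0,"ay": 0,"az": 0},{"x": 0,"y": 0,"z": 1.2,"ax": 0,"ay": 0,"az": 0},{"x": 0,"y": 0,"z": 0,"ax": 0,"ay": 0,"az": 0}], "claw": 0.05}}

```text
time_s: 5.5
tool_pos: [0.4504, 0.1546, 0.0641]
tool_rot: [-180.0, 0.2, -2.2]
force: [-1.0, -0.6, -0.1]
grip_width: 0.0456
grasp_force: 0.0
```

>>> {"op": "jog_arm", "data": {"motion": [{"x": 0.15,"y": -1.98,"z": 0,"ax": 0,"ay": 0,"az": 8.4},{"x": 0.15,"y": -1.98,"z": 0,"ax": 0,"ay": 0,"az": 8.4},{"x": 0.15,"y": -1.98,"z": 0,"ax": 0,"ay": 0,"az": 8.4},{"x": 0.15,"y": -1.98,"z": 0,"ax": 0,"ay": 0,"az": 8.4},{"x": 0.1,"y": -1.6,"z": 0,"ax": 0,"ay": 0,"az": 6.8}]}}

```text
time_s: 6.0
tool_pos: [0.4697, 0.218, 0.0573]
tool_rot: [179.0, 0.6, -31.9]
force: [-0.1, -0.5, -0.1]
grip_width: 0.0454
grasp_force: 0.8
```

>>> {"op": "jog_arm", "data": {"motion": [{"x": 0,"y": 0,"z": 0,"ax": 0,"ay": 0,"az": 0},{"x": 0,"y": 0,"z": 0,"ax": 0,"ay": 0,"az": 0},{"x": 0,"y": 0,"z": 0,"ax": 0,"ay": 0,"az": 0},{"x": 0,"y": 0,"z": 0,"ax": 0,"ay": 0,"az": 0},{"x": 0,"y": 0,"z": 0,"ax": 0,"ay": 0,"az": 0}]}}

```text
time_s: 6.5
tool_pos: [0.4683, 0.2153, 0.0555]
tool_rot: [178.8, 0.7, -32.0]
force: [-1.0, -1.0, 0.5]
grip_width: 0.0458
grasp_force: 0.0
```

>>> {"op": "jog_arm", "data": {"motion": [{"x": 0.06,"y": -1.2,"z": -0.5,"ax": 0,"ay": 0,"az": 5.1},{"x": 0.06,"y": -1.2,"z": -0.4,"ax": 0,"ay": 0,"az": 5.1},{"x": 0,"y": 0,"z": 0,"ax": 0,"ay": 0,"az": 0},{"x": 0,"y": 0,"z": 0,"ax": 0,"ay": 0,"az": 0},{"x": 0,"y": 0,"z": 0,"ax": 0,"ay": 0,"az": 0}]}}

```text
time_s: 7.0
tool_pos: [0.4718, 0.2231, 0.0538]
tool_rot: [178.2, 1.0, -36.4]
force: [-0.8, 0.2, -0.1]
grip_width: 0.0456
grasp_force: 0.0
```

>>> {"op": "jog_arm", "data": {"motion": [{"x": 0.07,"y": 1.41,"z": 0,"ax": 0,"ay": 0,"az": -6},{"x": 0.07,"y": 1.41,"z": 0,"ax": 0,"ay": 0,"az": -6},{"x": 0.07,"y": 1.41,"z": 0,"ax": 0,"ay": 0,"az": -6},{"x": 0.07,"y": 1.41,"z": 0,"ax": 0,"ay": 0,"az": -6},{"x": 0.07,"y": 1.41,"z": 0,"ax": 0,"ay": 0,"az": -6}]}}

```text
time_s: 7.5
tool_pos: [0.4468, 0.1578, 0.056]
tool_rot: [179.0, 1.7, -6.2]
force: [2.3, 2.5, -0.3]
grip_width: 0.0458
grasp_force: 1.1
```

```bash
python3 - <<'E'
from h import *
o=env.get_obs();print(o['qpos'].round(1),o['tool_pos'],o['tool_rot'])
E
```

```text
[-2.390e+01  7.500e+00  1.200e+00  1.167e+02 -1.000e-01  5.770e+01
 -1.189e+02] [0.44677625 0.15780527 0.05599064] [178.97212365   1.6591805   -6.2362547 ]
```

Joint 7 is near its limit at that end, which caps the yaw. I'll finish this swing, then run later ones with the tool yaw offset by about 15°.

>>> {"op": "jog_arm", "data": {"motion": [{"x": 0.07,"y": 1.41,"z": -0.4,"ax": 1,"ay": 0,"az": -6},{"x": 0.07,"y": 1.41,"z": -0.4,"ax": 0,"ay": 1.6,"az": -6},{"x": 0.07,"y": 1.41,"z": 0,"ax": 0,"ay": 0,"az": -6},{"x": 0.07,"y": 1.41,"z": 0,"ax": 0,"ay": 0,"az": -6},{"x": 0.07,"y": 1.41,"z": 0,"ax": 0,"ay": 0,"az": -6}]}}

```text
time_s: 8.0
tool_pos: [0.4576, 0.089, 0.0645]
tool_rot: [-179.8, -0.0, 23.8]
force: [0.8, 2.4, -0.3]
grip_width: 0.0456
grasp_force: 1.1
```

>>> {"op": "jog_arm", "data": {"motion": [{"x": 0.07,"y": 1.41,"z": 0,"ax": 0,"ay": 0,"az": -6},{"x": 0.07,"y": 1.0,"z": 0,"ax": 0,"ay": 0,"az": -6},{"x": 0,"y": 0,"z": 0,"ax": 0,"ay": 0,"az": 0},{"x": 0,"y": 0,"z": 0,"ax": 0,"ay": 0,"az": 0},{"x": 0,"y": 0,"z": 0,"ax": 0,"ay": 0,"az": 0}]}}

```text
time_s: 8.5
tool_pos: [0.4683, 0.068, 0.0637]
tool_rot: [-179.8, 0.1, 35.4]
force: [0.5, 0.3, 0.6]
grip_width: 0.0456
grasp_force: 0.1
```

```bash
python3 - <<'E'
from h import *
o=env.get_obs();print(o['qpos'].round(1),o['tool_pos'],o['tool_rot'])
im,P=snap('top','pics/t3.png');c=cv2.resize(im[205:355,205:375],None,fx=4,fy=4,interpolation=cv2.INTER_CUBIC)
cv2.imwrite('pics/c3.png',c[:,:,::-1])
E
```

```text
[-15.6   5.5   4.5 118.   -0.7  56.7 -65.4] [0.46827585 0.06802283 0.06370907] [-1.79779115e+02  1.03339418e-01  3.54391187e+01]
```

View pics/c3.png

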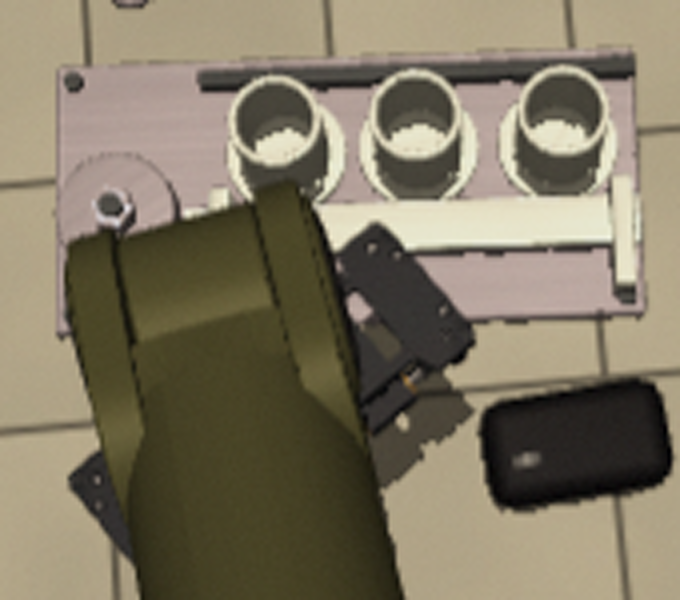

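>>> {"op": "jog_arm", "data": {"motion": [{"x": 0,"y": 0.9,"z": 0,"ax": 0,"ay": 0,"az": 0},{"x": 0,"y": 0,"z": 0,"ax": 0,"ay": 0,"az": 0},{"x": 0,"y": 0,"z": 0,"ax": 0,"ay": 0,"az": -7.5},{"x": 0,"y": 0,"z": 0,"ax": 0,"ay": 0,"az": -7.5},{"x": 0,"y": 0,"z": 0,"ax": 0,"ay": 0,"az": 0}]}}

```text
time_s: 9.05
tool_pos: [0.4745, 0.0617, 0.0639]
tool_rot: [-179.8, -0.1, 50.6]
force: [1.3, 3.2, -0.8]
grip_width: 0.0457
grasp_force: 1.5
```

>>> {"op": "jog_arm", "data": {"motion": [{"x": 0.44,"y": -1.59,"z": 0,"ax": 0,"ay": 0,"az": 7},{"x": 0.44,"y": -1.59,"z": 0,"ax": 0,"ay": 0,"az": 7},{"x": 0.44,"y": -1.59,"z": 0,"ax": 0,"ay": 0,"az": 7},{"x": 0.44,"y": -1.59,"z": 0,"ax": 0,"ay": 0,"az": 7},{"x": 0.44,"y": -1.59,"z": 0,"ax": 0,"ay": 0,"az": 7}]}}

```text
time_s: 9.55
tool_pos: [0.4446, 0.1357, 0.064]
tool_rot: [-179.9, 0.2, 15.0]
force: [-0.1, -0.7, 0.6]
grip_width: 0.0456
grasp_force: 0.6
```

>>> {"op": "jog_arm", "data": {"motion": [{"x": 0.44,"y": -1.59,"z": 0,"ax": 0,"ay": 0,"az": 7},{"x": 0.44,"y": -1.59,"z": 0,"ax": 0,"ay": 0,"az": 7},{"x": 0.44,"y": -1.59,"z": 0,"ax": 0,"ay": 0,"az": 7},{"x": 0.44,"y": -1.59,"z": 0,"ax": 0,"ay": 0,"az": 7},{"x": 0.44,"y": -1.59,"z": 0,"ax": 0,"ay": 0,"az": 7}]}}

```text
time_s: 10.05
tool_pos: [0.4641, 0.2149, 0.0638]
tool_rot: [179.9, 0.2, -20.0]
force: [-1.3, -2.8, 0.7]
grip_width: 0.0459
grasp_force: 0.7
```

>>> {"op": "jog_arm", "data": {"motion": [{"x": 0.44,"y": -1.59,"z": 0,"ax": 0,"ay": 0,"az": 7},{"x": 0.2,"y": -1,"z": 0,"ax": 0,"ay": 0,"az": 4},{"x": 0,"y": 0,"z": 0,"ax": 0,"ay": 0,"az": 0},{"x": 0,"y": 0,"z": 0,"ax": 0,"ay": 0,"az": 0},{"x": 0,"y": 0,"z": 0,"ax": 0,"ay": 0,"az": 0}]}}

```text
time_s: 10.55
tool_pos: [0.48, 0.236, 0.064]
tool_rot: [180.0, 0.2, -30.5]
force: [-0.1, -0.2, -0.2]
grip_width: 0.0458
grasp_force: 0.0
```

>>> {"op": "jog_arm", "data": {"motion": [{"x": 0.2,"y": -0.8,"z": 0,"ax": 0,"ay": 0,"az": 2},{"x": 0,"y": 0,"z": 0,"ax": 0,"ay": 0,"az": 0},{"x": -0.24,"y": 1.63,"z": 0,"ax": 0,"ay": 0,"az": -7},{"x": -0.24,"y": 1.63,"z": 0,"ax": 0,"ay": 0,"az": -7},{"x": -0.24,"y": 1.63,"z": 0,"ax": 0,"ay": 0,"az": -7}]}}

```text
time_s: 11.05
tool_pos: [0.4582, 0.2021, 0.0643]
tool_rot: [-179.8, 0.1, -11.1]
force: [0.8, 1.5, -0.8]
grip_width: 0.0458
grasp_force: 1.1
```

>>> {"op": "jog_arm", "data": {"motion": [{"x": -0.24,"y": 1.63,"z": 0,"ax": 0,"ay": 0,"az": -7},{"x": -0.24,"y": 1.63,"z": 0,"ax": 0,"ay": 0,"az": -7},{"x": -0.24,"y": 1.63,"z": 0,"ax": 0,"ay": 0,"az": -7},{"x": -0.24,"y": 1.63,"z": 0,"ax": 0,"ay": 0,"az": -7},{"x": -0.24,"y": 1.63,"z": 0,"ax": 0,"ay": 0,"az": -7}]}}

```text
time_s: 11.55
tool_pos: [0.4494, 0.121, 0.0642]
tool_rot: [-179.8, 0.1, 23.9]
force: [0.9, 2.7, 0.5]
grip_width: 0.0457
grasp_force: 1.2
```

>>> {"op": "jog_arm", "data": {"motion": [{"x": -0.24,"y": 1.63,"z": 0,"ax": 0,"ay": 0,"az": -7},{"x": -0.24,"y": 1.63,"z": 0,"ax": 0,"ay": 0,"az": -7},{"x": -0.24,"y": 1.63,"z": 0,"ax": 0,"ay": 0,"az": -7},{"x": -0.1,"y": 0.8,"z": 0,"ax": 0,"ay": 0,"az": -3},{"x": 0,"y": 0,"z": 0,"ax": 0,"ay": 0,"az": 0}]}}

```text
time_s: 12.05
tool_pos: [0.4735, 0.0677, 0.0638]
tool_rot: [-179.8, 0.1, 47.4]
force: [0.1, -0.3, 0.6]
grip_width: 0.0456
grasp_force: 0.1
```

```bash
cat > k.py <<'E'
from h import *
# keeper edge: bright keeper band vs dark cup-side, sampled on columns near right end in top view
im,P=snap('top');g=im.min(2).astype(int)
a0=cv2.imread('pics/top0.png').min(2).astype(int)
for u in(326,328,330,354):
    for G in(a0,g):
        c=G[245:275,u];print(u,c.tolist())
E
python3 k.py; python3 -c "
from h import *;print(env.get_obs()['tool_pos'])"
```

```text
326 [149, 149, 152, 150, 150, 148, 147, 172, 182, 181, 186, 188, 187, 189, 192, 193, 192, 193, 203, 127, 49, 124, 148, 151, 148, 148, 147, 149, 150, 150]
326 [157, 158, 160, 163, 159, 158, 156, 157, 154, 156, 158, 134, 177, 193, 196, 199, 198, 201, 203, 204, 204, 204, 209, 136, 58, 54, 132, 161, 159, 160]
328 [149, 149, 151, 151, 149, 147, 150, 166, 179, 181, 186, 188, 189, 189, 192, 193, 192, 194, 199, 127, 51, 124, 149, 151, 148, 149, 150, 150, 151, 148]
328 [158, 157, 161, 160, 158, 158, 159, 158, 154, 156, 160, 145, 180, 193, 193, 198, 199, 201, 202, 205, 204, 204, 206, 134, 58, 56, 132, 162, 159, 159]
330 [149, 114, 140, 151, 149, 151, 149, 169, 178, 181, 187, 189, 188, 190, 192, 194, 193, 195, 201, 130, 52, 125, 148, 149, 151, 147, 149, 152, 150, 150]
330 [160, 121, 148, 160, 160, 158, 157, 157, 153, 156, 159, 160, 186, 193, 196, 199, 199, 201, 203, 205, 204, 203, 213, 139, 56, 133, 157, 159, 160, 160]
354 [64, 69, 156, 180, 180, 180, 183, 184, 187, 188, 193, 193, 196, 196, 196, 196, 197, 202, 128, 50, 52, 123, 151, 151, 151, 150, 151, 151, 152, 149]
354 [68, 76, 166, 192, 190, 189, 161, 143, 153, 161, 135, 178, 197, 201, 204, 204, 206, 208, 209, 205, 206, 211, 139, 60, 54, 134, 159, 165, 160, 159]
[0.47342264 0.06854424 0.06381101]
```

>>> {"op": "jog_arm", "data": {"motion": [{"x": -0.1,"y": 0.7,"z": 0,"ax": 0,"ay": 0,"az": -3},{"x": 0,"y": 0,"z": 0,"ax": 0,"ay": 0,"az": 0},{"x": 0.44,"y": -1.59,"z": 0,"ax": 0,"ay": 0,"az": 7},{"x": 0.44,"y": -1.59,"z": 0,"ax": 0,"ay": 0,"az": 7},{"x": 0.44,"y": -1.59,"z": 0,"ax": 0,"ay": 0,"az": 7}]}}

```text
time_s: 12.6
tool_pos: [0.4547, 0.1074, 0.064]
tool_rot: [-179.9, 0.1, 29.1]
force: [1.1, -0.3, -0.3]
grip_width: 0.0456
grasp_force: 0.7
```

>>> {"op": "jog_arm", "data": {"motion": [{"x": 0.44,"y": -1.59,"z": 0,"ax": 0,"ay": 0,"az": 7},{"x": 0.44,"y": -1.59,"z": 0,"ax": 0,"ay": 0,"az": 7},{"x": 0.44,"y": -1.59,"z": 0,"ax": 0,"ay": 0,"az": 7},{"x": 0.44,"y": -1.59,"z": 0,"ax": 0,"ay": 0,"az": 7},{"x": 0.44,"y": -1.59,"z": 0,"ax": 0,"ay": 0,"az": 7}]}}

```text
time_s: 13.1
tool_pos: [0.4546, 0.189, 0.0642]
tool_rot: [-179.9, 0.2, -5.8]
force: [0.6, -1.8, -0.2]
grip_width: 0.0459
grasp_force: 0.6
```

>>> {"op": "jog_arm", "data": {"motion": [{"x": 0.44,"y": -1.59,"z": 0,"ax": 0,"ay": 0,"az": 7},{"x": 0.44,"y": -1.59,"z": 0,"ax": 0,"ay": 0,"az": 7},{"x": 0.44,"y": -1.59,"z": 0,"ax": 0,"ay": 0,"az": 7},{"x": 0.1,"y": -0.9,"z": 0,"ax": 0,"ay": 0,"az": 2},{"x": 0,"y": 0,"z": 0,"ax": 0,"ay": 0,"az": 0}]}}

```text
time_s: 13.6
tool_pos: [0.4831, 0.2412, 0.0642]
tool_rot: [-179.9, 0.2, -28.4]
force: [-0.3, -0.1, 0.1]
grip_width: 0.0457
grasp_force: 0.0
```

>>> {"op": "jog_arm", "data": {"motion": [{"x": -0.24,"y": 1.63,"z": 0,"ax": 0,"ay": 0,"az": -7},{"x": -0.24,"y": 1.63,"z": 0,"ax": 0,"ay": 0,"az": -7},{"x": -0.24,"y": 1.63,"z": 0,"ax": 0,"ay": 0,"az": -7},{"x": -0.24,"y": 1.63,"z": 0,"ax": 0,"ay": 0,"az": -7},{"x": -0.24,"y": 1.63,"z": 0,"ax": 0,"ay": 0,"az": -7}]}}

```text
time_s: 14.1
tool_pos: [0.4502, 0.1647, 0.0641]
tool_rot: [-179.8, 0.2, 6.9]
force: [-0.6, 3.7, -0.2]
grip_width: 0.0457
grasp_force: 1.4
```

>>> {"op": "jog_arm", "data": {"motion": [{"x": -0.24,"y": 1.63,"z": 0,"ax": 0,"ay": 0,"az": -7},{"x": -0.24,"y": 1.63,"z": 0,"ax": 0,"ay": 0,"az": -7},{"x": -0.24,"y": 1.63,"z": 0,"ax": 0,"ay": 0,"az": -7},{"x": 0,"y": 0,"z": 0,"ax": 0,"ay": 0,"az": 0},{"x": 0,"y": 0,"z": 0,"ax": 0,"ay": 0,"az": 0}]}}

```text
time_s: 14.6
tool_pos: [0.4557, 0.1158, 0.0641]
tool_rot: [-179.8, 0.1, 27.3]
force: [0.2, -0.5, -1.0]
grip_width: 0.0454
grasp_force: 0.0
```

```bash
python3 k.py; python3 -c "
from h import *;print(env.get_obs()['tool_pos'])"
```

```text
326 [149, 149, 152, 150, 150, 148, 147, 172, 182, 181, 186, 188, 187, 189, 192, 193, 192, 193, 203, 127, 49, 124, 148, 151, 148, 148, 147, 149, 150, 150]
326 [157, 158, 161, 162, 158, 158, 159, 157, 155, 157, 159, 161, 144, 183, 196, 194, 198, 200, 201, 204, 203, 205, 204, 206, 157, 78, 55, 135, 162, 159]
328 [149, 149, 151, 151, 149, 147, 150, 166, 179, 181, 186, 188, 189, 189, 192, 193, 192, 194, 199, 127, 51, 124, 149, 151, 148, 149, 150, 150, 151, 148]
328 [159, 159, 162, 159, 159, 160, 159, 157, 155, 157, 160, 162, 146, 183, 194, 192, 199, 199, 200, 203, 204, 204, 205, 206, 144, 67, 134, 161, 161, 159]
330 [149, 114, 140, 151, 149, 151, 149, 169, 178, 181, 187, 189, 188, 190, 192, 194, 193, 195, 201, 130, 52, 125, 148, 149, 151, 147, 149, 152, 150, 150]
330 [157, 123, 148, 161, 158, 158, 158, 157, 155, 156, 162, 163, 135, 177, 194, 194, 200, 200, 202, 202, 205, 205, 203, 208, 138, 60, 74, 140, 159, 159]
354 [64, 69, 156, 180, 180, 180, 183, 184, 187, 188, 193, 193, 196, 196, 196, 196, 197, 202, 128, 50, 52, 123, 151, 151, 151, 150, 151, 151, 152, 149]
354 [68, 74, 166, 192, 191, 190, 160, 144, 155, 161, 163, 144, 191, 202, 200, 203, 205, 205, 209, 209, 208, 207, 209, 167, 90, 56, 137, 162, 159, 161]
[0.4556913  0.11635338 0.06410082]
```

```bash
python3 - <<'E'
from h import *
T=env.camera_params('top')
A=np.array([.6258,.0626]);C=np.array([.6162,-.0852]);d=(A-C)/np.linalg.norm(A-C);n=np.array([d[1],-d[0]])
for u,v in((326,251.6),(328,251.7),(326,257),(328,257),(354,256.2)):
    p=onz(T,u,v,.03)[:2];print(u,v,p,(p-A)@n*1e3)
E
```

```text
326 251.6 [ 0.59303675 -0.0432953 ] -25.830644951786564
328 251.7 [ 0.59243804 -0.04757993] -26.150381250131232
326 257 [ 0.58120447 -0.04223601] -37.7067001564148
328 257 [ 0.58082583 -0.04653167] -37.80611932431793
354 256.2 [ 0.57765502 -0.1025599 ] -37.33872895738095
```

>>> {"op": "jog_arm", "data": {"motion": [{"x": -0.24,"y": 1.63,"z": 0,"ax": 0,"ay": 0,"az": -7},{"x": -0.24,"y": 1.63,"z": 0,"ax": 0,"ay": 0,"az": -7},{"x": -0.24,"y": 1.63,"z": 0,"ax": 0,"ay": 0,"az": -7},{"x": 0,"y": 0,"z": 0,"ax": 0,"ay": 0,"az": 0},{"x": 0,"y": 0,"z": 0,"ax": 0,"ay": 0,"az": 0}]}}

```text
time_s: 15.15
tool_pos: [0.4774, 0.0725, 0.0637]
tool_rot: [-179.8, 0.0, 48.3]
force: [-0.6, -0.3, 0.0]
grip_width: 0.0456
grasp_force: 0.1
```

```bash
python3 k.py|grep 328; python3 -c "
from h import *;print(env.get_obs()['tool_pos'])"
```

```text
328 [149, 149, 151, 151, 149, 147, 150, 166, 179, 181, 186, 188, 189, 189, 192, 193, 192, 194, 199, 127, 51, 124, 149, 151, 148, 149, 150, 150, 151, 148]
328 [157, 157, 160, 161, 158, 157, 156, 157, 154, 156, 160, 161, 158, 149, 182, 195, 194, 197, 199, 202, 204, 202, 203, 204, 208, 145, 72, 75, 139, 158]
[0.47722745 0.07283315 0.0637599 ]
```

The keeper edge is now about 39.7 mm from the row line, so it's clear. Next I'll lift, square the yaw to 0 and go to the stoppers.

>>> {"op": "jog_arm", "data": {"motion": [{"x": 0,"y": 0,"z": -4.5,"ax": 0,"ay": 0,"az": 0},{"x": 0,"y": 0,"z": -4.5,"ax": 0,"ay": 0,"az": 0},{"x": 0,"y": 0,"z": -4.5,"ax": 0,"ay": 0,"az": 8},{"x": 0,"y": 0,"z": 0,"ax": 0,"ay": 0,"az": 8},{"x": 0,"y": 0,"z": 0,"ax": 0,"ay": 0,"az": 8}]}}

```text
time_s: 15.7
tool_pos: [0.4788, 0.0729, 0.201]
tool_rot: [-179.9, -0.1, 24.1]
force: [-0.5, -0.6, -0.1]
grip_width: 0.0456
grasp_force: 0.0
```

>>> {"op": "jog_arm", "data": {"motion": [{"x": 0,"y": 0,"z": 0,"ax": 0,"ay": 0,"az": 8},{"x": 0,"y": 0,"z": 0,"ax": 0,"ay": 0,"az": 8},{"x": 0,"y": 0,"z": 0,"ax": 0,"ay": 0,"az": 8.4},{"x": 0,"y": -4.4,"z": 0,"ax": 0,"ay": 0,"az": 0},{"x": 0,"y": -4.4,"z": 0,"ax": 0,"ay": 0,"az": 0}]}}

```text
time_s: 16.2
tool_pos: [0.4776, 0.1605, 0.1993]
tool_rot: [-179.9, 0.1, -0.2]
force: [1.5, -0.5, 0.9]
grip_width: 0.0461
grasp_force: 0.0
```

>>> {"op": "jog_arm", "data": {"motion": [{"x": -0.5,"y": -4.4,"z": 0,"ax": 0,"ay": 0,"az": 0},{"x": -0.5,"y": -4.4,"z": 0,"ax": 0,"ay": 0,"az": 0},{"x": -0.5,"y": -4.4,"z": 0,"ax": 0,"ay": 0,"az": 0},{"x": 0,"y": 0,"z": 0,"ax": 0,"ay": 0,"az": 0},{"x": 0,"y": 0,"z": 0,"ax": 0,"ay": 0,"az": 0}]}}

```text
time_s: 16.7
tool_pos: [0.4611, 0.2933, 0.199]
tool_rot: [-179.9, 0.2, 0.3]
force: [-0.5, -0.9, 0.5]
grip_width: 0.0457
grasp_force: 0.0
```

```bash
python3 - <<'E'
from h import *
w,P=snap('wrist','pics/w4.png');t,T=snap('top','pics/t4.png');s,S=snap('scene','pics/s4.png');print(env.get_obs()['tool_pos'],env.get_obs()['tool_rot'],env.get_obs()['qpos'].round())
c=np.hstack([cv2.resize(w,(480,360)),cv2.resize(s[200:320,430:540],None,fx=2.9,fy=3)])
cv2.imwrite('pics/v4.png',c[:,:,::-1])
E
```

```text
[0.46267781 0.29013943 0.1992283 ] [-1.79923116e+02  1.68027976e-01 -2.01704632e-02] [ -27.    7.   -9.  100.    1.   74. -126.]
```

View pics/v4.png

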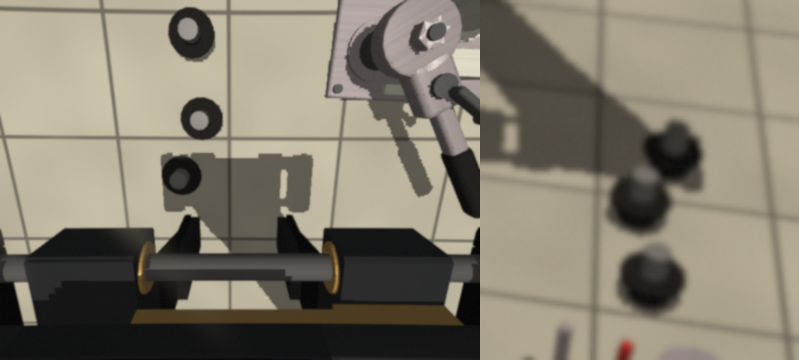

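The wrist view (scaled 0.75) shows knob tops at (188,27), (198,120) and (180,179). In the scene view they are at (656,254), (644,173) and (676,133), and the far stopper seems to have shifted.

```bash
python3 - <<'E'
from h import *
P=env.camera_params('wrist');S=env.camera_params('scene')
for a,b in(((188,28),(656,252)),((198.5,120.5),(644,172)),((180,180),(676,132))):
    u,v=a[0]/.75,a[1]/.75;q=(430+(b[0]-480)/2.9,200+b[1]/3)
    print(tri((P,u,v),(S,*q)).round(4),onz(P,u,v,.041).round(4))
E
```

```text
[0.6035 0.3405 0.0397] [0.6032 0.3391 0.041 ]
[0.5158 0.3331 0.042 ] [0.5157 0.3325 0.041 ]
[0.448  0.3591 0.034 ] [0.4501 0.3558 0.041 ]
```

>>> {"op": "jog_arm", "data": {"motion": [{"x": -0.7,"y": -3.4,"z": 0,"ax": 0,"ay": 0,"az": 0},{"x": -0.6,"y": -3.3,"z": 0,"ax": 0,"ay": 0,"az": 0},{"x": 0,"y": 0,"z": 4.5,"ax": 0,"ay": 0,"az": 0},{"x": 0,"y": 0,"z": 4.5,"ax": 0,"ay": 0,"az": 0},{"x": 0,"y": 0,"z": 4.5,"ax": 0,"ay": 0,"az": 0}]}}

```text
time_s: 17.35
tool_pos: [0.4498, 0.3575, 0.0636]
tool_rot: [-179.9, 0.1, -0.0]
force: [1.1, -0.4, -0.4]
grip_width: 0.0459
grasp_force: 0.0
```

>>> {"op": "jog_arm", "data": {"motion": [{"x": 0,"y": 0,"z": 2,"ax": 0,"ay": 0,"az": 0},{"x": 0,"y": 0,"z": 1.3,"ax": 0,"ay": 0,"az": 0},{"x": 0,"y": 0,"z": 0.5,"ax": 0,"ay": 0,"az": 0},{"x": 0,"y": 0,"z": 0,"ax": 0,"ay": 0,"az": 0},{"x": 0,"y": 0,"z": 0,"ax": 0,"ay": 0,"az": 0}]}}

```text
time_s: 17.85
tool_pos: [0.4499, 0.3593, 0.028]
tool_rot: [-179.8, 0.0, 0.1]
force: [0.6, 0.8, 0.3]
grip_width: 0.0455
grasp_force: 0.0
```

>>> {"op": "jog_arm", "data": {"motion": [{"x": 0,"y": 0,"z": 0,"ax": 0,"ay": 0,"az": 0},{"x": 0,"y": 0,"z": 0,"ax": 0,"ay": 0,"az": 0},{"x": 0,"y": 0,"z": 0,"ax": 0,"ay": 0,"az": 0},{"x": 0,"y": 0,"z": 0,"ax": 0,"ay": 0,"az": 0},{"x": 0,"y": 0,"z": 0,"ax": 0,"ay": 0,"az": 0}], "claw": -1, "squeeze": 15}}

```text
time_s: 18.35
tool_pos: [0.4488, 0.359, 0.0267]
tool_rot: [-179.9, 0.2, 0.1]
force: [-0.0, 0.9, 0.9]
grip_width: 0.0192
grasp_force: 14.9
```

>>> {"op": "jog_arm", "data": {"motion": [{"x": 0,"y": 0,"z": -4.4,"ax": 0,"ay": 0,"az": 0},{"x": 0,"y": 0,"z": -4.4,"ax": 0,"ay": 0,"az": 0},{"x": 0,"y": 0,"z": -4.4,"ax": 0,"ay": 0,"az": 0},{"x": 0,"y": 0,"z": -4.4,"ax": 0,"ay": 0,"az": 0},{"x": 2.2,"y": 3.7,"z": 0,"ax": 0,"ay": 0,"az": 0}]}}

```text
time_s: 18.85
tool_pos: [0.4704, 0.3301, 0.2099]
tool_rot: [-179.2, -0.3, 0.8]
force: [0.0, 1.1, -0.7]
grip_width: 0.0194
grasp_force: 14.9
```

>>> {"op": "jog_arm", "data": {"motion": [{"x": 2.2,"y": 3.7,"z": 0,"ax": 0,"ay": 0,"az": 0},{"x": 2.2,"y": 3.7,"z": 0,"ax": 0,"ay": 0,"az": 0},{"x": 2.2,"y": 3.7,"z": 0,"ax": 0,"ay": 0,"az": 0},{"x": 2.2,"y": 3.7,"z": 0,"ax": 0,"ay": 0,"az": 0},{"x": 2.2,"y": 3.7,"z": 0,"ax": 0,"ay": 0,"az": 0}]}}

```text
time_s: 19.35
tool_pos: [0.5822, 0.1349, 0.2015]
tool_rot: [-179.9, 0.2, 0.1]
force: [0.0, -0.1, -0.8]
grip_width: 0.0198
grasp_force: 14.9
```

>>> {"op": "jog_arm", "data": {"motion": [{"x": 2.2,"y": 3.7,"z": 0,"ax": 0,"ay": 0,"az": 0},{"x": 2.2,"y": 3.7,"z": 0,"ax": 0,"ay": 0,"az": 0},{"x": 0,"y": 0,"z": 0,"ax": 0,"ay": 0,"az": 0},{"x": 0,"y": 0,"z": 3,"ax": 0,"ay": 0,"az": 0},{"x": 0,"y": 0,"z": 0,"ax": 0,"ay": 0,"az": 0}]}}

```text
time_s: 19.85
tool_pos: [0.6229, 0.0626, 0.1671]
tool_rot: [-179.9, 0.6, 0.1]
force: [-0.5, 0.1, -2.0]
grip_width: 0.0192
grasp_force: 14.9
```

```bash
python3 - <<'E'
from h import *
for i in range(4):
    o=env.get_obs();print(o['tool_pos'].round(4),o['tool_rot'].round(1),o['force'].round(1));env.read_camera('scene')
s,S=snap('scene');t,T=snap('top','pics/t5.png')
c=np.hstack([cv2.resize(s[180:320,250:430],None,fx=2.5,fy=2.5,interpolation=cv2.INTER_CUBIC),cv2.resize(t[210:350,215:350],None,fx=2.5,fy=2.5,interpolation=cv2.INTER_CUBIC)])
cv2.imwrite('pics/v5.png',c[:,:,::-1])
E
```

```text
[0.6229 0.0626 0.1671] [-1.799e+02  6.000e-01  1.000e-01] [-0.5  0.1 -2. ]
[0.6237 0.0631 0.169 ] [-179.9    0.5    0.2] [0.5 0.1 0.1]
[0.6249 0.0634 0.1707] [-179.9    0.3    0.2] [ 0.3  0.2 -0.1]
[0.6257 0.0635 0.1718] [-179.9    0.2    0.2] [ 0.4 -0.3 -0.6]
```

View pics/v5.png

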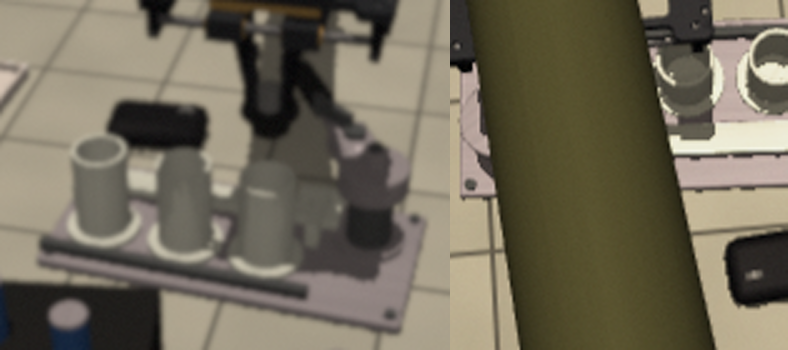

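The stopper at (270,115) hangs directly above the nearest cup at (268,165). Lowering it in.

>>> {"op": "jog_arm", "data": {"motion": [{"x": 0,"y": 0.1,"z": 2.5,"ax": 0,"ay": 0,"az": 0},{"x": 0,"y": 0,"z": 1.5,"ax": 0,"ay": 0,"az": 0},{"x": 0,"y": 0,"z": 1,"ax": 0,"ay": 0,"az": 0},{"x": 0,"y": 0,"z": 0.6,"ax": 0,"ay": 0,"az": 0},{"x": 0,"y": 0,"z": 0,"ax": 0,"ay": 0,"az": 0}]}}

```text
time_s: 20.65
tool_pos: [0.6252, 0.0619, 0.1145]
tool_rot: [-179.9, 0.3, 0.1]
force: [-0.0, -0.1, -0.6]
grip_width: 0.0194
grasp_force: 14.9
```

>>> {"op": "jog_arm", "data": {"motion": [{"x": 0,"y": 0,"z": 0.5,"ax": 0,"ay": 0,"az": 0},{"x": 0,"y": 0,"z": 0.4,"ax": 0,"ay": 0,"az": 0},{"x": 0,"y": 0,"z": 0,"ax": 0,"ay": 0,"az": 0},{"x": 0,"y": 0,"z": 0,"ax": 0,"ay": 0,"az": 0},{"x": 0,"y": 0,"z": 0,"ax": 0,"ay": 0,"az": 0}]}}

```text
time_s: 21.15
tool_pos: [0.6266, 0.0626, 0.1079]
tool_rot: [-179.8, 0.0, 0.1]
force: [-0.0, 1.0, 5.7]
grip_width: 0.0193
grasp_force: 15.0
```

>>> {"op": "jog_arm", "data": {"motion": [{"x": 0,"y": 0,"z": 0.2,"ax": 0,"ay": 0,"az": 0},{"x": 0,"y": 0,"z": 0,"ax": 0,"ay": 0,"az": 0},{"x": 0,"y": 0,"z": 0,"ax": 0,"ay": 0,"az": 0},{"x": 0,"y": 0,"z": 0,"ax": 0,"ay": 0,"az": 0},{"x": 0,"y": 0,"z": 0,"ax": 0,"ay": 0,"az": 0}]}}

```text
time_s: 21.65
tool_pos: [0.6268, 0.0626, 0.1078]
tool_rot: [-179.8, -0.0, 0.1]
force: [-4.5, 0.4, 14.0]
grip_width: 0.0194
grasp_force: 15.0
```

>>> {"op": "jog_arm", "data": {"motion": [{"x": 0,"y": 0,"z": 0,"ax": 0,"ay": 0,"az": 0},{"x": 0,"y": 0,"z": 0,"ax": 0,"ay": 0,"az": 0},{"x": 0,"y": 0,"z": 0,"ax": 0,"ay": 0,"az": 0},{"x": 0,"y": 0,"z": -2,"ax": 0,"ay": 0,"az": 0},{"x": 0,"y": 0,"z": -4,"ax": 0,"ay": 0,"az": 0}], "claw": 0.05}}

```text
time_s: 22.15
tool_pos: [0.6228, 0.0613, 0.1604]
tool_rot: [-180.0, 0.7, 0.1]
force: [-0.7, 0.2, 0.2]
grip_width: 0.0441
grasp_force: 0.0
```

>>> {"op": "jog_arm", "data": {"motion": [{"x": 0,"y": 0,"z": -4,"ax": 0,"ay": 0,"az": 0},{"x": -1.57,"y": -3.86,"z": 0,"ax": 0,"ay": 0,"az": 0},{"x": -1.57,"y": -3.86,"z": 0,"ax": 0,"ay": 0,"az": 0},{"x": -1.57,"y": -3.86,"z": 0,"ax": 0,"ay": 0,"az": 0},{"x": -1.57,"y": -3.86,"z": 0,"ax": 0,"ay": 0,"az": 0}]}}

```text
time_s: 22.65
tool_pos: [0.5619, 0.217, 0.2043]
tool_rot: [-179.9, 0.2, 0.1]
force: [0.7, 0.4, 0.0]
grip_width: 0.0455
grasp_force: 0.0
```

>>> {"op": "jog_arm", "data": {"motion": [{"x": -1.57,"y": -3.86,"z": 0,"ax": 0,"ay": 0,"az": 0},{"x": -1.57,"y": -3.86,"z": 0,"ax": 0,"ay": 0,"az": 0},{"x": -1.57,"y": -3.86,"z": 0,"ax": 0,"ay": 0,"az": 0},{"x": 0,"y": 0,"z": 0,"ax": 0,"ay": 0,"az": 0},{"x": 0,"y": 0,"z": 0,"ax": 0,"ay": 0,"az": 0}]}}

```text
time_s: 23.15
tool_pos: [0.5145, 0.3326, 0.2044]
tool_rot: [-179.9, 0.2, 0.3]
force: [0.3, -0.2, -0.6]
grip_width: 0.0459
grasp_force: 0.0
```

```bash
python3 - <<'E'
from h import *
t,T=snap('top','pics/t6.png');s,S=snap('scene','pics/s6.png')
print(env.get_obs()['tool_pos'].round(4))
c=np.hstack([cv2.resize(s[180:320,250:430],None,fx=2.2,fy=2.2,interpolation=cv2.INTER_CUBIC),cv2.resize(s[200:308,430:540],None,fx=2.85,fy=2.85)])[:307]
cv2.imwrite('pics/v6.png',c[:,:,::-1])
E
```

```text
[0.5162 0.33   0.2047]
```

View pics/v6.png

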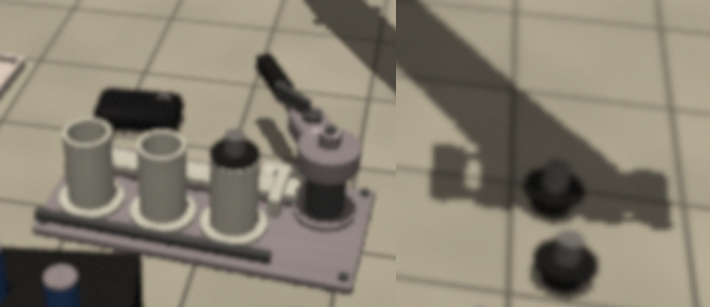

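The first stopper is seated flat on its cup at (235,150), and stopper1 hasn't moved, at (552,190). Picking it up.

>>> {"op": "jog_arm", "data": {"motion": [{"x": 0,"y": -0.2,"z": 4.5,"ax": 0,"ay": 0,"az": 0},{"x": 0,"y": 0,"z": 4.5,"ax": 0,"ay": 0,"az": 0},{"x": 0,"y": 0,"z": 4.5,"ax": 0,"ay": 0,"az": 0},{"x": 0,"y": 0,"z": 2.5,"ax": 0,"ay": 0,"az": 0},{"x": 0,"y": 0,"z": 1.2,"ax": 0,"ay": 0,"az": 0}]}}

```text
time_s: 23.75
tool_pos: [0.5142, 0.3306, 0.0298]
tool_rot: [179.9, 0.4, -0.1]
force: [-1.0, 0.2, -0.4]
grip_width: 0.0457
grasp_force: 0.0
```

>>> {"op": "jog_arm", "data": {"motion": [{"x": 0,"y": 0,"z": 0.5,"ax": 0,"ay": 0,"az": 0},{"x": 0,"y": 0,"z": 0,"ax": 0,"ay": 0,"az": 0},{"x": 0,"y": 0,"z": 0,"ax": 0,"ay": 0,"az": 0},{"x": 0,"y": 0,"z": 0,"ax": 0,"ay": 0,"az": 0},{"x": 0,"y": 0,"z": 0,"ax": 0,"ay": 0,"az": 0}]}}

```text
time_s: 24.25
tool_pos: [0.5155, 0.3346, 0.0295]
tool_rot: [-179.8, 0.1, 0.1]
force: [-0.1, 0.9, -0.6]
grip_width: 0.0457
grasp_force: 0.0
```

>>> {"op": "jog_arm", "data": {"motion": [{"x": 0,"y": 0,"z": 0,"ax": 0,"ay": 0,"az": 0},{"x": 0,"y": 0,"z": 0,"ax": 0,"ay": 0,"az": 0},{"x": 0,"y": 0,"z": 0,"ax": 0,"ay": 0,"az": 0},{"x": 0,"y": 0,"z": 0,"ax": 0,"ay": 0,"az": 0},{"x": 0,"y": 0,"z": 0,"ax": 0,"ay": 0,"az": 0}], "claw": -1}}

```text
time_s: 24.75
tool_pos: [0.5148, 0.3341, 0.0281]
tool_rot: [-179.9, 0.2, 0.1]
force: [-0.1, 0.5, 0.1]
grip_width: 0.0193
grasp_force: 14.9
```

>>> {"op": "jog_arm", "data": {"motion": [{"x": 0,"y": 0,"z": -4.4,"ax": 0,"ay": 0,"az": 0},{"x": 0,"y": 0,"z": -4.4,"ax": 0,"ay": 0,"az": 0},{"x": 0,"y": 0,"z": -4.4,"ax": 0,"ay": 0,"az": 0},{"x": 0,"y": 0,"z": -4.4,"ax": 0,"ay": 0,"az": 0},{"x": 0,"y": 0,"z": 0,"ax": 0,"ay": 0,"az": 0}]}}

```text
time_s: 25.25
tool_pos: [0.5187, 0.3359, 0.212]
tool_rot: [-179.5, -0.4, 0.1]
force: [-0.6, -0.3, -0.1]
grip_width: 0.0193
grasp_force: 14.9
```

>>> {"op": "jog_arm", "data": {"motion": [{"x": 1.34,"y": 4.29,"z": 0,"ax": 0,"ay": 0,"az": 0},{"x": 1.34,"y": 4.29,"z": 0,"ax": 0,"ay": 0,"az": 0},{"x": 1.34,"y": 4.29,"z": 0,"ax": 0,"ay": 0,"az": 0},{"x": 1.34,"y": 4.29,"z": 0,"ax": 0,"ay": 0,"az": 0},{"x": 1.34,"y": 4.29,"z": 0,"ax": 0,"ay": 0,"az": 0}]}}

```text
time_s: 25.75
tool_pos: [0.5827, 0.1174, 0.2027]
tool_rot: [-179.9, 0.2, 0.1]
force: [0.4, -0.1, -0.9]
grip_width: 0.0193
grasp_force: 14.9
```

>>> {"op": "jog_arm", "data": {"motion": [{"x": 1.34,"y": 4.29,"z": 0,"ax": 0,"ay": 0,"az": 0},{"x": 1.34,"y": 4.29,"z": 0,"ax": 0,"ay": 0,"az": 0},{"x": 1.34,"y": 4.29,"z": 0,"ax": 0,"ay": 0,"az": 0},{"x": 0,"y": 0,"z": 3.2,"ax": 0,"ay": 0,"az": 0},{"x": 0,"y": 0,"z": 0,"ax": 0,"ay": 0,"az": 0}]}}

```text
time_s: 26.25
tool_pos: [0.6201, -0.0114, 0.1661]
tool_rot: [-179.9, 0.7, -0.1]
force: [-1.1, 0.4, -1.8]
grip_width: 0.0191
grasp_force: 14.9
```

>>> {"op": "jog_arm", "data": {"motion": [{"x": 0,"y": 0,"z": 0,"ax": 0,"ay": 0,"az": 0},{"x": 0,"y": 0,"z": 0,"ax": 0,"ay": 0,"az": 0},{"x": 0,"y": 0,"z": 0,"ax": 0,"ay": 0,"az": 0},{"x": 0,"y": 0,"z": 0,"ax": 0,"ay": 0,"az": 0},{"x": 0,"y": 0,"z": 0,"ax": 0,"ay": 0,"az": 0}]}}

```text
time_s: 26.75
tool_pos: [0.6235, -0.0087, 0.1719]
tool_rot: [-179.9, 0.1, 0.2]
force: [-0.0, -0.5, 0.0]
grip_width: 0.0193
grasp_force: 14.9
```

>>> {"op": "jog_arm", "data": {"motion": [{"x": -0.1,"y": 0,"z": 2.5,"ax": 0,"ay": 0,"az": 0},{"x": 0,"y": 0,"z": 1.5,"ax": 0,"ay": 0,"az": 0},{"x": 0,"y": 0,"z": 1,"ax": 0,"ay": 0,"az": 0},{"x": 0,"y": 0,"z": 0.6,"ax": 0,"ay": 0,"az": 0},{"x": 0,"y": 0,"z": 0,"ax": 0,"ay": 0,"az": 0}]}}

```text
time_s: 27.25
tool_pos: [0.6217, -0.0092, 0.1143]
tool_rot: [-179.9, 0.3, 0.1]
force: [0.2, -0.5, -1.2]
grip_width: 0.0192
grasp_force: 14.9
```

>>> {"op": "jog_arm", "data": {"motion": [{"x": 0,"y": 0,"z": 0.4,"ax": 0,"ay": 0,"az": 0},{"x": 0,"y": 0,"z": 0.4,"ax": 0,"ay": 0,"az": 0},{"x": 0,"y": 0,"z": 0.1,"ax": 0,"ay": 0,"az": 0},{"x": 0,"y": 0,"z": 0,"ax": 0,"ay": 0,"az": 0},{"x": 0,"y": 0,"z": 0,"ax": 0,"ay": 0,"az": 0}]}}

```text
time_s: 27.75
tool_pos: [0.6232, -0.0084, 0.1091]
tool_rot: [-179.8, 0.0, 0.1]
force: [-2.0, 0.4, 8.2]
grip_width: 0.0195
grasp_force: 15.0
```

>>> {"op": "jog_arm", "data": {"motion": [{"x": 0,"y": 0,"z": 0,"ax": 0,"ay": 0,"az": 0},{"x": 0,"y": 0,"z": 0,"ax": 0,"ay": 0,"az": 0},{"x": 0,"y": 0,"z": 0,"ax": 0,"ay": 0,"az": 0},{"x": 0,"y": 0,"z": -2,"ax": 0,"ay": 0,"az": 0},{"x": 0,"y": 0,"z": -4,"ax": 0,"ay": 0,"az": 0}], "claw": 0.05}}

```text
time_s: 28.25
tool_pos: [0.6194, -0.0093, 0.1627]
tool_rot: [-179.9, 0.7, 0.1]
force: [-0.2, 0.1, 0.2]
grip_width: 0.0445
grasp_force: 0.0
```

>>> {"op": "jog_arm", "data": {"motion": [{"x": 0,"y": 0,"z": -4,"ax": 0,"ay": 0,"az": 0},{"x": -0.24,"y": -4.35,"z": 0,"ax": 0,"ay": 0,"az": 0},{"x": -0.24,"y": -4.35,"z": 0,"ax": 0,"ay": 0,"az": 0},{"x": -0.24,"y": -4.35,"z": 0,"ax": 0,"ay": 0,"az": 0},{"x": -0.24,"y": -4.35,"z": 0,"ax": 0,"ay": 0,"az": 0}]}}

```text
time_s: 28.75
tool_pos: [0.6121, 0.1661, 0.2064]
tool_rot: [-179.9, 0.2, 0.1]
force: [1.1, -0.7, 0.1]
grip_width: 0.0454
grasp_force: 0.0
```

>>> {"op": "jog_arm", "data": {"motion": [{"x": -0.24,"y": -4.35,"z": 0,"ax": 0,"ay": 0,"az": 0},{"x": -0.24,"y": -4.35,"z": 0,"ax": 0,"ay": 0,"az": 0},{"x": -0.24,"y": -4.35,"z": 0,"ax": 0,"ay": 0,"az": 0},{"x": -0.24,"y": -4.35,"z": 0,"ax": 0,"ay": 0,"az": 0},{"x": 0,"y": 0,"z": 0,"ax": 0,"ay": 0,"az": 0}]}}

```text
time_s: 29.25
tool_pos: [0.5984, 0.3482, 0.2057]
tool_rot: [-179.6, 0.4, 0.8]
force: [-0.2, 1.2, -0.1]
grip_width: 0.046
grasp_force: 0.0
```

>>> {"op": "jog_arm", "data": {"motion": [{"x": 0,"y": 0,"z": 0,"ax": 0,"ay": 0,"az": 0},{"x": 0,"y": 0,"z": 0,"ax": 0,"ay": 0,"az": 0},{"x": 0,"y": 0,"z": 0,"ax": 0,"ay": 0,"az": 0},{"x": 0,"y": 0,"z": 0,"ax": 0,"ay": 0,"az": 0},{"x": 0,"y": 0,"z": 0,"ax": 0,"ay": 0,"az": 0}]}}

```text
time_s: 29.75
tool_pos: [0.6029, 0.3376, 0.2072]
tool_rot: [-179.9, 0.2, 0.0]
force: [-0.1, -0.3, 0.1]
grip_width: 0.0458
grasp_force: 0.0
```

```bash
python3 - <<'E'
from h import *
s,S=snap('scene','pics/s7.png');o=env.get_obs();print(o['tool_pos'].round(4))
old=cv2.imread('pics/s6.png')[:,:,::-1];x0,y0,x1,y1=465,275,520,310
for I in(old,s):
    m=(I[y0:y1,x0:x1].max(2)<45).astype(np.uint8);n,l,st,ce=cv2.connectedComponentsWithStats(m)
    for i in range(1,n):
        if st[i,4]>60:c=ce[i]+[x0,y0];print(st[i],c,onz(S,*c,.012).round(4))
E
```

```text
[0.6027 0.3379 0.2072]
[ 14  11  20  17 196] [488.14795918 294.65306122] [0.6055 0.3413 0.012 ]
[ 13   9  23  19 235] [488.40851064 293.74042553] [0.6025 0.3418 0.012 ]
```

>>> {"op": "jog_arm", "data": {"motion": [{"x": 0.1,"y": -0.2,"z": 4.5,"ax": 0,"ay": 0,"az": 0},{"x": 0,"y": 0,"z": 4.5,"ax": 0,"ay": 0,"az": 0},{"x": 0,"y": 0,"z": 4.5,"ax": 0,"ay": 0,"az": 0},{"x": 0,"y": 0,"z": 2.5,"ax": 0,"ay": 0,"az": 0},{"x": 0,"y": 0,"z": 1.5,"ax": 0,"ay": 0,"az": 0}]}}

```text
time_s: 30.3
tool_pos: [0.6013, 0.3398, 0.0288]
tool_rot: [180.0, 0.4, 0.1]
force: [0.1, -0.7, -0.1]
grip_width: 0.0457
grasp_force: 0.0
```

>>> {"op": "jog_arm", "data": {"motion": [{"x": 0,"y": 0,"z": 0.4,"ax": 0,"ay": 0,"az": 0},{"x": 0,"y": 0,"z": 0,"ax": 0,"ay": 0,"az": 0},{"x": 0,"y": 0,"z": 0,"ax": 0,"ay": 0,"az": 0},{"x": 0,"y": 0,"z": 0,"ax": 0,"ay": 0,"az": 0},{"x": 0,"y": 0,"z": 0,"ax": 0,"ay": 0,"az": 0}]}}

```text
time_s: 30.8
tool_pos: [0.6036, 0.3415, 0.0294]
tool_rot: [-179.8, 0.1, 0.1]
force: [-0.3, 0.1, -0.1]
grip_width: 0.0459
grasp_force: 0.0
```

>>> {"op": "jog_arm", "data": {"motion": [{"x": 0,"y": 0,"z": 0,"ax": 0,"ay": 0,"az": 0},{"x": 0,"y": 0,"z": 0,"ax": 0,"ay": 0,"az": 0},{"x": 0,"y": 0,"z": 0,"ax": 0,"ay": 0,"az": 0},{"x": 0,"y": 0,"z": 0,"ax": 0,"ay": 0,"az": 0},{"x": 0,"y": 0,"z": 0,"ax": 0,"ay": 0,"az": 0}], "claw": -1}}

```text
time_s: 31.3
tool_pos: [0.6027, 0.3412, 0.0279]
tool_rot: [-179.9, 0.2, 0.1]
force: [-0.3, 0.7, -0.6]
grip_width: 0.0197
grasp_force: 14.9
```

>>> {"op": "jog_arm", "data": {"motion": [{"x": 0,"y": 0,"z": -4.4,"ax": 0,"ay": 0,"az": 0},{"x": 0,"y": 0,"z": -4.4,"ax": 0,"ay": 0,"az": 0},{"x": 0,"y": 0,"z": -4.4,"ax": 0,"ay": 0,"az": 0},{"x": 0,"y": 0,"z": -4.4,"ax": 0,"ay": 0,"az": 0},{"x": 0,"y": 0,"z": 0,"ax": 0,"ay": 0,"az": 0}]}}

```text
time_s: 31.8
tool_pos: [0.6068, 0.3426, 0.2126]
tool_rot: [-179.5, -0.5, 0.1]
force: [0.8, 0.7, -0.4]
grip_width: 0.0193
grasp_force: 14.8
```

>>> {"op": "jog_arm", "data": {"motion": [{"x": 0.13,"y": 4.26,"z": 0,"ax": 0,"ay": 0,"az": 0},{"x": 0.13,"y": 4.26,"z": 0,"ax": 0,"ay": 0,"az": 0},{"x": 0.13,"y": 4.26,"z": 0,"ax": 0,"ay": 0,"az": 0},{"x": 0.13,"y": 4.26,"z": 0,"ax": 0,"ay": 0,"az": 0},{"x": 0.13,"y": 4.26,"z": 0,"ax": 0,"ay": 0,"az": 0}]}}

```text
time_s: 32.3
tool_pos: [0.6099, 0.1258, 0.2029]
tool_rot: [-179.9, 0.2, 0.1]
force: [0.1, 0.2, -0.1]
grip_width: 0.0192
grasp_force: 14.9
```

>>> {"op": "jog_arm", "data": {"motion": [{"x": 0.13,"y": 4.26,"z": 0,"ax": 0,"ay": 0,"az": 0},{"x": 0.13,"y": 4.26,"z": 0,"ax": 0,"ay": 0,"az": 0},{"x": 0.13,"y": 4.26,"z": 0,"ax": 0,"ay": 0,"az": 0},{"x": 0.13,"y": 4.26,"z": 0,"ax": 0,"ay": 0,"az": 0},{"x": 0.13,"y": 4.26,"z": 0,"ax": 0,"ay": 0,"az": 0}]}}

```text
time_s: 32.8
tool_pos: [0.6168, -0.087, 0.2025]
tool_rot: [-179.9, 0.2, 0.1]
force: [-0.7, -0.4, -0.5]
grip_width: 0.0194
grasp_force: 14.9
```

>>> {"op": "jog_arm", "data": {"motion": [{"x": 0,"y": 0,"z": 3.2,"ax": 0,"ay": 0,"az": 0},{"x": 0,"y": 0,"z": 0,"ax": 0,"ay": 0,"az": 0},{"x": 0,"y": 0,"z": 0,"ax": 0,"ay": 0,"az": 0},{"x": 0,"y": 0,"z": 0,"ax": 0,"ay": 0,"az": 0},{"x": 0,"y": 0,"z": 0,"ax": 0,"ay": 0,"az": 0}]}}

```text
time_s: 33.3
tool_pos: [0.6181, -0.0838, 0.1724]
tool_rot: [-179.9, 0.1, 0.3]
force: [-0.4, 0.4, -1.4]
grip_width: 0.0194
grasp_force: 14.8
```

>>> {"op": "jog_arm", "data": {"motion": [{"x": -0.1,"y": 0.1,"z": 2.5,"ax": 0,"ay": 0,"az": 0},{"x": 0,"y": 0,"z": 1.5,"ax": 0,"ay": 0,"az": 0},{"x": 0,"y": 0,"z": 1,"ax": 0,"ay": 0,"az": 0},{"x": 0,"y": 0,"z": 0.6,"ax": 0,"ay": 0,"az": 0},{"x": 0,"y": 0,"z": 0,"ax": 0,"ay": 0,"az": 0}]}}

```text
time_s: 33.8
tool_pos: [0.6163, -0.0859, 0.1146]
tool_rot: [-179.9, 0.2, 0.1]
force: [0.8, -0.3, -1.5]
grip_width: 0.0194
grasp_force: 15.0
```

>>> {"op": "jog_arm", "data": {"motion": [{"x": 0,"y": 0,"z": 0.4,"ax": 0,"ay": 0,"az": 0},{"x": 0,"y": 0,"z": 0.4,"ax": 0,"ay": 0,"az": 0},{"x": 0,"y": 0,"z": 0.1,"ax": 0,"ay": 0,"az": 0},{"x": 0,"y": 0,"z": 0,"ax": 0,"ay": 0,"az": 0},{"x": 0,"y": 0,"z": 0,"ax": 0,"ay": 0,"az": 0}]}}

```text
time_s: 34.3
tool_pos: [0.6176, -0.0857, 0.1081]
tool_rot: [-179.9, -0.0, 0.1]
force: [1.4, 0.9, 6.5]
grip_width: 0.0191
grasp_force: 15.0
```

>>> {"op": "jog_arm", "data": {"motion": [{"x": 0,"y": 0,"z": -0.3,"ax": 0,"ay": 0,"az": 0},{"x": 0,"y": 0,"z": -0.3,"ax": 0,"ay": 0,"az": 0},{"x": 0,"y": 0,"z": 0,"ax": 0,"ay": 0,"az": 0},{"x": 0,"y": 0,"z": 0,"ax": 0,"ay": 0,"az": 0},{"x": 0,"y": 0,"z": 0,"ax": 0,"ay": 0,"az": 0}], "claw": 0.4}}

```text
time_s: 34.8
tool_pos: [0.6156, -0.0862, 0.1116]
tool_rot: [-179.9, 0.2, 0.1]
force: [1.2, -0.3, -0.5]
grip_width: 0.0514
grasp_force: 0.0
```

```bash
python3 - <<'E'
from h import *
s,S=snap('scene');w,P=snap('wrist');o=env.get_obs();print(o['tool_pos'].round(4),o['grip_width'])
c=np.hstack([cv2.resize(s[180:320,250:430],None,fx=2.2,fy=2.2,interpolation=cv2.INTER_CUBIC),cv2.resize(w,(400,308))])
cv2.imwrite('pics/v8.png',c[:,:,::-1])
E
```

```text
[ 0.6158 -0.0861  0.1117] 0.0574350535551878
```

View pics/v8.png

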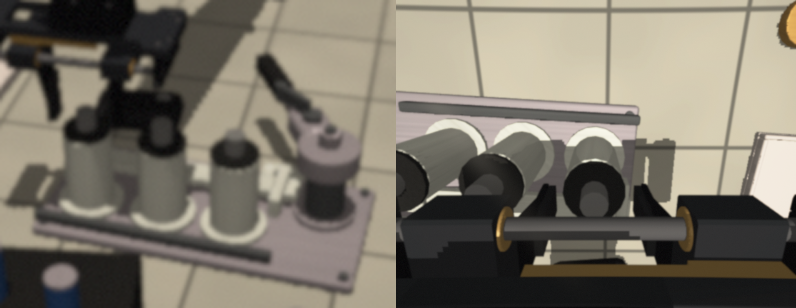

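All three stoppers sit flat: flanges at (88,130), (160,152) and (233,150). The open fingers are centred on the right-hand cup. Gripping and lifting it.

>>> {"op": "jog_arm", "data": {"motion": [{"x": 0,"y": 0,"z": 2,"ax": 0,"ay": 0,"az": 0},{"x": 0,"y": 0,"z": 1.8,"ax": 0,"ay": 0,"az": 0},{"x": 0,"y": 0,"z": 1,"ax": 0,"ay": 0,"az": 0},{"x": 0,"y": 0,"z": 0,"ax": 0,"ay": 0,"az": 0},{"x": 0,"y": 0,"z": 0,"ax": 0,"ay": 0,"az": 0}]}}

```text
time_s: 35.4
tool_pos: [0.6162, -0.0861, 0.0644]
tool_rot: [-179.9, 0.2, 0.1]
force: [0.9, 0.2, 0.1]
grip_width: 0.061
grasp_force: 0.0
```

>>> {"op": "jog_arm", "data": {"motion": [{"x": 0,"y": 0,"z": 0,"ax": 0,"ay": 0,"az": 0},{"x": 0,"y": 0,"z": 0,"ax": 0,"ay": 0,"az": 0},{"x": 0,"y": 0,"z": 0,"ax": 0,"ay": 0,"az": 0},{"x": 0,"y": 0,"z": 0,"ax": 0,"ay": 0,"az": 0},{"x": 0,"y": 0,"z": 0,"ax": 0,"ay": 0,"az": 0}], "claw": -1, "squeeze": 30}}

```text
time_s: 35.9
tool_pos: [0.6166, -0.0856, 0.0649]
tool_rot: [-179.9, 0.1, 0.1]
force: [0.1, 2.7, 4.3]
grip_width: 0.048
grasp_force: 30.0
```

>>> {"op": "jog_arm", "data": {"motion": [{"x": 0,"y": 0,"z": -1,"ax": 0,"ay": 0,"az": 0},{"x": 0,"y": 0,"z": -1,"ax": 0,"ay": 0,"az": 0},{"x": 0,"y": 0,"z": 0,"ax": 0,"ay": 0,"az": 0},{"x": 0,"y": 0,"z": 0,"ax": 0,"ay": 0,"az": 0},{"x": 0,"y": 0,"z": 0,"ax": 0,"ay": 0,"az": 0}]}}

```text
time_s: 36.4
tool_pos: [0.6154, -0.0861, 0.0835]
tool_rot: [-179.9, 0.2, 0.1]
force: [-0.8, 0.3, -3.3]
grip_width: 0.0476
grasp_force: 30.0
```

>>> {"op": "jog_arm", "data": {"motion": [{"x": 0,"y": 0,"z": -2,"ax": 0,"ay": 0,"az": 0},{"x": 0,"y": 0,"z": -2.5,"ax": 0,"ay": 0,"az": 0},{"x": 0,"y": 0,"z": -1.5,"ax": 0,"ay": 0,"az": 0},{"x": -0.5,"y": 3.2,"z": 0,"ax": 0,"ay": 0,"az": 0},{"x": -0.5,"y": 3.3,"z": 0,"ax": 0,"ay": 0,"az": 0}]}}

```text
time_s: 36.9
tool_pos: [0.6069, -0.1502, 0.1445]
tool_rot: [-179.9, 0.1, 0.3]
force: [0.2, -1.3, -4.6]
grip_width: 0.048
grasp_force: 30.0
```

>>> {"op": "jog_arm", "data": {"motion": [{"x": -0.5,"y": 3.3,"z": 0,"ax": 0,"ay": 0,"az": 0},{"x": -0.5,"y": 3.3,"z": 0,"ax": 0,"ay": 0,"az": 0},{"x": -0.5,"y": 3.3,"z": 0,"ax": 0,"ay": 0,"az": 0},{"x": -0.5,"y": 3.3,"z": 0,"ax": 0,"ay": 0,"az": 0},{"x": -0.5,"y": 3.5,"z": 0,"ax": 0,"ay": 0,"az": 0}]}}

```text
time_s: 37.4
tool_pos: [0.5813, -0.3189, 0.1432]
tool_rot: [-179.8, 0.2, 0.2]
force: [-0.5, 0.5, -4.7]
grip_width: 0.0477
grasp_force: 30.0
```

>>> {"op": "jog_arm", "data": {"motion": [{"x": 0,"y": 0,"z": 2,"ax": 0,"ay": 0,"az": 0},{"x": 0,"y": 0,"z": 2,"ax": 0,"ay": 0,"az": 0},{"x": 0,"y": 0,"z": 2,"ax": 0,"ay": 0,"az": 0},{"x": 0,"y": 0,"z": 1,"ax": 0,"ay": 0,"az": 0},{"x": 0,"y": 0,"z": 0,"ax": 0,"ay": 0,"az": 0}]}}

```text
time_s: 37.9
tool_pos: [0.58, -0.3172, 0.0714]
tool_rot: [-179.8, 0.4, 0.1]
force: [0.1, 0.4, -4.1]
grip_width: 0.0478
grasp_force: 30.0
```

>>> {"op": "jog_arm", "data": {"motion": [{"x": 0,"y": 0,"z": 0.7,"ax": 0,"ay": 0,"az": 0},{"x": 0,"y": 0,"z": 0.5,"ax": 0,"ay": 0,"az": 0},{"x": 0,"y": 0,"z": 0.2,"ax": 0,"ay": 0,"az": 0},{"x": 0,"y": 0,"z": 0,"ax": 0,"ay": 0,"az": 0},{"x": 0,"y": 0,"z": 0,"ax": 0,"ay": 0,"az": 0}]}}

```text
time_s: 38.4
tool_pos: [0.5816, -0.3182, 0.0601]
tool_rot: [-179.9, 0.1, 0.1]
force: [-0.3, 0.1, -4.0]
grip_width: 0.048
grasp_force: 30.0
```

>>> {"op": "jog_arm", "data": {"motion": [{"x": 0,"y": 0,"z": 0.2,"ax": 0,"ay": 0,"az": 0},{"x": 0,"y": 0,"z": 0.1,"ax": 0,"ay": 0,"az": 0},{"x": 0,"y": 0,"z": 0.1,"ax": 0,"ay": 0,"az": 0},{"x": 0,"y": 0,"z": 0,"ax": 0,"ay": 0,"az": 0},{"x": 0,"y": 0,"z": 0,"ax": 0,"ay": 0,"az": 0}]}}

```text
time_s: 38.9
tool_pos: [0.5819, -0.3183, 0.058]
tool_rot: [-179.9, 0.1, 0.1]
force: [-2.7, 2.5, 6.2]
grip_width: 0.0482
grasp_force: 30.0
```

>>> {"op": "jog_arm", "data": {"motion": [{"x": 0,"y": 0,"z": 0,"ax": 0,"ay": 0,"az": 0},{"x": 0,"y": 0,"z": 0,"ax": 0,"ay": 0,"az": 0},{"x": 0,"y": 0,"z": -1.5,"ax": 0,"ay": 0,"az": 0},{"x": 0,"y": 0,"z": -3,"ax": 0,"ay": 0,"az": 0},{"x": 0,"y": 0,"z": -4,"ax": 0,"ay": 0,"az": 0}], "claw": 0.31}}

```text
time_s: 39.4
tool_pos: [0.5806, -0.3178, 0.1406]
tool_rot: [-179.8, 0.4, 0.1]
force: [1.2, -0.2, 0.9]
grip_width: 0.0571
grasp_force: 0.0
```

>>> {"op": "jog_arm", "data": {"motion": [{"x": 0.5,"y": -3.87,"z": 0,"ax": 0,"ay": 0,"az": 0},{"x": 0.5,"y": -3.87,"z": 0,"ax": 0,"ay": 0,"az": 0},{"x": 0.5,"y": -3.87,"z": 0,"ax": 0,"ay": 0,"az": 0},{"x": 0.5,"y": -3.87,"z": 0,"ax": 0,"ay": 0,"az": 0},{"x": 0.5,"y": -3.87,"z": 0,"ax": 0,"ay": 0,"az": 0}]}}

```text
time_s: 39.9
tool_pos: [0.6068, -0.1234, 0.1425]
tool_rot: [-179.9, 0.1, 0.1]
force: [1.2, 0.3, 0.2]
grip_width: 0.0568
grasp_force: 0.0
```

>>> {"op": "jog_arm", "data": {"motion": [{"x": 0.5,"y": -3.87,"z": 0,"ax": 0,"ay": 0,"az": 0},{"x": 0.5,"y": -3.87,"z": 0,"ax": 0,"ay": 0,"az": 0},{"x": 0.5,"y": -3.87,"z": 0,"ax": 0,"ay": 0,"az": 0},{"x": 0,"y": 0,"z": 0,"ax": 0,"ay": 0,"az": 0},{"x": 0,"y": 0,"z": 0,"ax": 0,"ay": 0,"az": 0}]}}

```text
time_s: 40.4
tool_pos: [0.6215, -0.0073, 0.1422]
tool_rot: [-179.9, 0.1, 0.3]
force: [0.3, -0.9, -0.1]
grip_width: 0.057
grasp_force: 0.0
```

>>> {"op": "jog_arm", "data": {"motion": [{"x": 0,"y": 0,"z": 0,"ax": 0,"ay": 0,"az": 0},{"x": 0,"y": 0,"z": 0,"ax": 0,"ay": 0,"az": 0},{"x": 0,"y": 0,"z": 0,"ax": 0,"ay": 0,"az": 0},{"x": 0,"y": 0,"z": 0,"ax": 0,"ay": 0,"az": 0},{"x": 0,"y": 0,"z": 0,"ax": 0,"ay": 0,"az": 0}]}}

```text
time_s: 40.9
tool_pos: [0.6209, -0.009, 0.1412]
tool_rot: [-179.9, 0.2, 0.1]
force: [-0.8, -0.1, -0.2]
grip_width: 0.0572
grasp_force: 0.0
```

>>> {"op": "jog_arm", "data": {"motion": [{"x": 0.1,"y": 0,"z": 2.2,"ax": 0,"ay": 0,"az": 0},{"x": 0,"y": 0,"z": 2.2,"ax": 0,"ay": 0,"az": 0},{"x": 0,"y": 0,"z": 2.2,"ax": 0,"ay": 0,"az": 0},{"x": 0,"y": 0,"z": 1.1,"ax": 0,"ay": 0,"az": 0},{"x": 0,"y": 0,"z": 0,"ax": 0,"ay": 0,"az": 0}]}}

```text
time_s: 41.4
tool_pos: [0.6203, -0.0085, 0.0623]
tool_rot: [-179.9, 0.4, 0.1]
force: [-0.3, 1.0, -0.5]
grip_width: 0.057
grasp_force: 0.0
```

>>> {"op": "jog_arm", "data": {"motion": [{"x": 0,"y": 0,"z": 0,"ax": 0,"ay": 0,"az": 0},{"x": 0,"y": 0,"z": 0,"ax": 0,"ay": 0,"az": 0},{"x": 0,"y": 0,"z": 0,"ax": 0,"ay": 0,"az": 0},{"x": 0,"y": 0,"z": 0,"ax": 0,"ay": 0,"az": 0},{"x": 0,"y": 0,"z": 0,"ax": 0,"ay": 0,"az": 0}], "claw": -1}}

```text
time_s: 41.9
tool_pos: [0.6227, -0.009, 0.0656]
tool_rot: [-179.9, 0.0, 0.1]
force: [-0.3, -1.9, 5.2]
grip_width: 0.0472
grasp_force: 30.0
```

>>> {"op": "jog_arm", "data": {"motion": [{"x": 0,"y": 0,"z": -1,"ax": 0,"ay": 0,"az": 0},{"x": 0,"y": 0,"z": -1,"ax": 0,"ay": 0,"az": 0},{"x": 0,"y": 0,"z": 0,"ax": 0,"ay": 0,"az": 0},{"x": 0,"y": 0,"z": 0,"ax": 0,"ay": 0,"az": 0},{"x": 0,"y": 0,"z": 0,"ax": 0,"ay": 0,"az": 0}]}}

```text
time_s: 42.4
tool_pos: [0.6212, -0.0082, 0.0836]
tool_rot: [-179.9, 0.2, 0.1]
force: [0.1, 0.4, -3.1]
grip_width: 0.0472
grasp_force: 30.0
```

>>> {"op": "jog_arm", "data": {"motion": [{"x": 0,"y": 0,"z": -2,"ax": 0,"ay": 0,"az": 0},{"x": 0,"y": 0,"z": -2.5,"ax": 0,"ay": 0,"az": 0},{"x": 0,"y": 0,"z": -2,"ax": 0,"ay": 0,"az": 0},{"x": -2.4,"y": 3.4,"z": 0,"ax": 0,"ay": 0,"az": 0},{"x": -2.4,"y": 3.4,"z": 0,"ax": 0,"ay": 0,"az": 0}]}}

```text
time_s: 42.9
tool_pos: [0.5742, -0.076, 0.1495]
tool_rot: [-179.9, 0.1, 0.3]
force: [-0.2, -2.2, -4.4]
grip_width: 0.0476
grasp_force: 30.0
```

>>> {"op": "jog_arm", "data": {"motion": [{"x": -2.4,"y": 3.4,"z": 0,"ax": 0,"ay": 0,"az": 0},{"x": -2.4,"y": 3.4,"z": 0,"ax": 0,"ay": 0,"az": 0},{"x": -2.4,"y": 3.4,"z": 0,"ax": 0,"ay": 0,"az": 0},{"x": 0,"y": 3.4,"z": 0,"ax": 0,"ay": 0,"az": 0},{"x": 0,"y": 3.4,"z": 0,"ax": 0,"ay": 0,"az": 0}]}}

```text
time_s: 43.4
tool_pos: [0.5014, -0.248, 0.1489]
tool_rot: [-179.9, 0.2, 0.1]
force: [0.9, 0.6, -4.4]
grip_width: 0.0478
grasp_force: 30.0
```

>>> {"op": "jog_arm", "data": {"motion": [{"x": 0,"y": 3.4,"z": 0,"ax": 0,"ay": 0,"az": 0},{"x": 0,"y": 3.2,"z": 0,"ax": 0,"ay": 0,"az": 0},{"x": 0,"y": 0,"z": 0,"ax": 0,"ay": 0,"az": 0},{"x": 0,"y": 0,"z": 0,"ax": 0,"ay": 0,"az": 0},{"x": 0,"y": 0,"z": 0,"ax": 0,"ay": 0,"az": 0}]}}

```text
time_s: 43.9
tool_pos: [0.5028, -0.3114, 0.1484]
tool_rot: [-179.8, 0.2, 0.2]
force: [-0.6, 0.9, -3.7]
grip_width: 0.0475
grasp_force: 30.0
```

Lower to about 0.058 (9 cm).

>>> {"op": "jog_arm", "data": {"motion": [{"x": -0.2,"y": 0,"z": 2,"ax": 0,"ay": 0,"az": 0},{"x": 0,"y": 0,"z": 2.5,"ax": 0,"ay": 0,"az": 0},{"x": 0,"y": 0,"z": 2.2,"ax": 0,"ay": 0,"az": 0},{"x": 0,"y": 0,"z": 1.2,"ax": 0,"ay": 0,"az": 0},{"x": 0,"y": 0,"z": 0.5,"ax": 0,"ay": 0,"az": 0}]}}

```text
time_s: 44.4
tool_pos: [0.5, -0.311, 0.0636]
tool_rot: [-179.8, 0.3, 0.2]
force: [-1.7, 1.2, -5.2]
grip_width: 0.0474
grasp_force: 30.0
```

>>> {"op": "jog_arm", "data": {"motion": [{"x": 0,"y": 0,"z": 0.3,"ax": 0,"ay": 0,"az": 0},{"x": 0,"y": 0,"z": 0.2,"ax": 0,"ay": 0,"az": 0},{"x": 0,"y": 0,"z": 0,"ax": 0,"ay": 0,"az": 0},{"x": 0,"y": 0,"z": 0,"ax": 0,"ay": 0,"az": 0},{"x": 0,"y": 0,"z": 0,"ax": 0,"ay": 0,"az": 0}]}}

```text
time_s: 44.9
tool_pos: [0.5007, -0.3129, 0.0605]
tool_rot: [-179.9, 0.1, 0.1]
force: [-0.7, -0.8, -3.6]
grip_width: 0.0481
grasp_force: 30.0
```

>>> {"op": "jog_arm", "data": {"motion": [{"x": 0,"y": 0,"z": 0.2,"ax": 0,"ay": 0,"az": 0},{"x": 0,"y": 0,"z": 0.1,"ax": 0,"ay": 0,"az": 0},{"x": 0,"y": 0,"z": 0.1,"ax": 0,"ay": 0,"az": 0},{"x": 0,"y": 0,"z": 0,"ax": 0,"ay": 0,"az": 0},{"x": 0,"y": 0,"z": 0,"ax": 0,"ay": 0,"az": 0}]}}

```text
time_s: 45.4
tool_pos: [0.5007, -0.3132, 0.0585]
tool_rot: [-179.9, 0.1, 0.1]
force: [-4.5, 1.4, 9.7]
grip_width: 0.0473
grasp_force: 30.1
```

>>> {"op": "jog_arm", "data": {"motion": [{"x": 0,"y": 0,"z": 0,"ax": 0,"ay": 0,"az": 0},{"x": 0,"y": 0,"z": 0,"ax": 0,"ay": 0,"az": 0},{"x": 0,"y": 0,"z": -1.5,"ax": 0,"ay": 0,"az": 0},{"x": 0,"y": 0,"z": -3,"ax": 0,"ay": 0,"az": 0},{"x": 0,"y": 0,"z": -4,"ax": 0,"ay": 0,"az": 0}], "claw": 0.36}}

```text
time_s: 45.9
tool_pos: [0.4996, -0.3122, 0.1411]
tool_rot: [-179.8, 0.3, 0.1]
force: [1.4, -0.6, -0.0]
grip_width: 0.059
grasp_force: 0.0
```

>>> {"op": "jog_arm", "data": {"motion": [{"x": 1.39,"y": -4.18,"z": 0,"ax": 0,"ay": 0,"az": 0},{"x": 1.39,"y": -4.18,"z": 0,"ax": 0,"ay": 0,"az": 0},{"x": 1.39,"y": -4.18,"z": 0,"ax": 0,"ay": 0,"az": 0},{"x": 1.39,"y": -4.18,"z": 0,"ax": 0,"ay": 0,"az": 0},{"x": 1.39,"y": -4.18,"z": 0,"ax": 0,"ay": 0,"az": 0}]}}

```text
time_s: 46.4
tool_pos: [0.5706, -0.1021, 0.1426]
tool_rot: [-179.9, 0.1, 0.1]
force: [0.5, 0.3, 0.3]
grip_width: 0.0592
grasp_force: 0.0
```

>>> {"op": "jog_arm", "data": {"motion": [{"x": 1.39,"y": -4.18,"z": 0,"ax": 0,"ay": 0,"az": 0},{"x": 1.39,"y": -4.18,"z": 0,"ax": 0,"ay": 0,"az": 0},{"x": 1.39,"y": -4.18,"z": 0,"ax": 0,"ay": 0,"az": 0},{"x": 1.39,"y": -4.18,"z": 0,"ax": 0,"ay": 0,"az": 0},{"x": 0,"y": 0,"z": 0,"ax": 0,"ay": 0,"az": 0}]}}

```text
time_s: 46.9
tool_pos: [0.6259, 0.0736, 0.1422]
tool_rot: [-179.6, 0.1, 0.8]
force: [-0.2, 1.7, 0.0]
grip_width: 0.0592
grasp_force: 0.0
```

>>> {"op": "jog_arm", "data": {"motion": [{"x": 0,"y": 0,"z": 0,"ax": 0,"ay": 0,"az": 0},{"x": 0,"y": 0,"z": 0,"ax": 0,"ay": 0,"az": 0},{"x": 0,"y": 0,"z": 0,"ax": 0,"ay": 0,"az": 0},{"x": 0,"y": 0,"z": 0,"ax": 0,"ay": 0,"az": 0},{"x": 0,"y": 0,"z": 0,"ax": 0,"ay": 0,"az": 0}]}}

```text
time_s: 47.4
tool_pos: [0.6249, 0.0626, 0.1415]
tool_rot: [-179.9, 0.2, 0.0]
force: [-0.9, -0.6, 0.3]
grip_width: 0.0591
grasp_force: 0.0
```

>>> {"op": "jog_arm", "data": {"motion": [{"x": 0.1,"y": 0,"z": 2.2,"ax": 0,"ay": 0,"az": 0},{"x": 0,"y": 0,"z": 2.2,"ax": 0,"ay": 0,"az": 0},{"x": 0,"y": 0,"z": 2.2,"ax": 0,"ay": 0,"az": 0},{"x": 0,"y": 0,"z": 1.1,"ax": 0,"ay": 0,"az": 0},{"x": 0,"y": 0,"z": 0,"ax": 0,"ay": 0,"az": 0}]}}

```text
time_s: 47.9
tool_pos: [0.6242, 0.0633, 0.0625]
tool_rot: [-179.9, 0.4, 0.1]
force: [0.5, -0.8, -0.4]
grip_width: 0.0589
grasp_force: 0.0
```

>>> {"op": "jog_arm", "data": {"motion": [{"x": 0,"y": 0,"z": 0,"ax": 0,"ay": 0,"az": 0},{"x": 0,"y": 0,"z": 0,"ax": 0,"ay": 0,"az": 0},{"x": 0,"y": 0,"z": 0,"ax": 0,"ay": 0,"az": 0},{"x": 0,"y": 0,"z": 0,"ax": 0,"ay": 0,"az": 0},{"x": 0,"y": 0,"z": 0,"ax": 0,"ay": 0,"az": 0}], "claw": -1}}

```text
time_s: 48.4
tool_pos: [0.6267, 0.0633, 0.0658]
tool_rot: [-179.9, 0.0, 0.1]
force: [-0.7, -2.7, 6.1]
grip_width: 0.0476
grasp_force: 30.0
```

>>> {"op": "jog_arm", "data": {"motion": [{"x": 0,"y": 0,"z": -1,"ax": 0,"ay": 0,"az": 0},{"x": 0,"y": 0,"z": -1,"ax": 0,"ay": 0,"az": 0},{"x": 0,"y": 0,"z": 0,"ax": 0,"ay": 0,"az": 0},{"x": 0,"y": 0,"z": 0,"ax": 0,"ay": 0,"az": 0},{"x": 0,"y": 0,"z": 0,"ax": 0,"ay": 0,"az": 0}]}}

```text
time_s: 48.9
tool_pos: [0.6252, 0.0639, 0.0837]
tool_rot: [-179.9, 0.2, 0.1]
force: [-0.2, 0.7, -2.9]
grip_width: 0.0475
grasp_force: 30.0
```

>>> {"op": "jog_arm", "data": {"motion": [{"x": 0,"y": 0,"z": -2,"ax": 0,"ay": 0,"az": 0},{"x": 0,"y": 0,"z": -2.5,"ax": 0,"ay": 0,"az": 0},{"x": 0,"y": 0,"z": -2.5,"ax": 0,"ay": 0,"az": 0},{"x": -3.4,"y": 3,"z": 0,"ax": 0,"ay": 0,"az": 0},{"x": -3.4,"y": 3,"z": 0,"ax": 0,"ay": 0,"az": 0}]}}

```text
time_s: 49.4
tool_pos: [0.5579, 0.0038, 0.1547]
tool_rot: [-179.9, 0.1, 0.3]
force: [-0.9, -1.1, -3.5]
grip_width: 0.0479
grasp_force: 30.0
```

>>> {"op": "jog_arm", "data": {"motion": [{"x": -3.4,"y": 3,"z": 0,"ax": 0,"ay": 0,"az": 0},{"x": -3.4,"y": 3,"z": 0,"ax": 0,"ay": 0,"az": 0},{"x": -3.4,"y": 3,"z": 0,"ax": 0,"ay": 0,"az": 0},{"x": -3.4,"y": 3,"z": 0,"ax": 0,"ay": 0,"az": 0},{"x": 0,"y": 3.8,"z": 0,"ax": 0,"ay": 0,"az": 0}]}}

```text
time_s: 49.9
tool_pos: [0.4174, -0.1546, 0.1535]
tool_rot: [-179.7, 0.4, 0.1]
force: [2.3, 0.5, -3.3]
grip_width: 0.0476
grasp_force: 30.0
```

>>> {"op": "jog_arm", "data": {"motion": [{"x": 0,"y": 3.8,"z": 0,"ax": 0,"ay": 0,"az": 0},{"x": 0,"y": 3.8,"z": 0,"ax": 0,"ay": 0,"az": 0},{"x": 0,"y": 3.8,"z": 0,"ax": 0,"ay": 0,"az": 0},{"x": 0,"y": 3.8,"z": 0,"ax": 0,"ay": 0,"az": 0},{"x": 0,"y": 0,"z": 0,"ax": 0,"ay": 0,"az": 0}]}}

```text
time_s: 50.4
tool_pos: [0.4208, -0.313, 0.1542]
tool_rot: [179.9, 0.2, -0.3]
force: [0.3, 0.8, -3.4]
grip_width: 0.0477
grasp_force: 30.0
```

>>> {"op": "jog_arm", "data": {"motion": [{"x": 0,"y": 0,"z": 0,"ax": 0,"ay": 0,"az": 0},{"x": 0,"y": 0,"z": 0,"ax": 0,"ay": 0,"az": 0},{"x": 0,"y": 0,"z": 0,"ax": 0,"ay": 0,"az": 0},{"x": 0,"y": 0,"z": 0,"ax": 0,"ay": 0,"az": 0},{"x": 0,"y": 0,"z": 0,"ax": 0,"ay": 0,"az": 0}]}}

```text
time_s: 50.9
tool_pos: [0.423, -0.3061, 0.1543]
tool_rot: [-179.9, 0.2, 0.2]
force: [-0.1, -0.3, -3.2]
grip_width: 0.0472
grasp_force: 30.0
```

>>> {"op": "jog_arm", "data": {"motion": [{"x": -0.2,"y": 0,"z": 2,"ax": 0,"ay": 0,"az": 0},{"x": 0,"y": 0,"z": 2.5,"ax": 0,"ay": 0,"az": 0},{"x": 0,"y": 0,"z": 2.5,"ax": 0,"ay": 0,"az": 0},{"x": 0,"y": 0,"z": 1.5,"ax": 0,"ay": 0,"az": 0},{"x": 0,"y": 0,"z": 0.6,"ax": 0,"ay": 0,"az": 0}]}}

```text
time_s: 51.4
tool_pos: [0.4195, -0.3057, 0.0616]
tool_rot: [-179.8, 0.3, 0.2]
force: [0.0, -0.2, -2.7]
grip_width: 0.0474
grasp_force: 30.0
```

>>> {"op": "jog_arm", "data": {"motion": [{"x": 0,"y": 0,"z": 0.3,"ax": 0,"ay": 0,"az": 0},{"x": 0,"y": 0,"z": 0.2,"ax": 0,"ay": 0,"az": 0},{"x": 0,"y": 0,"z": 0,"ax": 0,"ay": 0,"az": 0},{"x": 0,"y": 0,"z": 0,"ax": 0,"ay": 0,"az": 0},{"x": 0,"y": 0,"z": 0,"ax": 0,"ay": 0,"az": 0}]}}

```text
time_s: 51.9
tool_pos: [0.4209, -0.3069, 0.0588]
tool_rot: [-179.9, 0.1, 0.1]
force: [-0.4, 0.3, -1.7]
grip_width: 0.0475
grasp_force: 30.0
```

>>> {"op": "jog_arm", "data": {"motion": [{"x": 0,"y": 0,"z": 0.1,"ax": 0,"ay": 0,"az": 0},{"x": 0,"y": 0,"z": 0.1,"ax": 0,"ay": 0,"az": 0},{"x": 0,"y": 0,"z": 0,"ax": 0,"ay": 0,"az": 0},{"x": 0,"y": 0,"z": 0,"ax": 0,"ay": 0,"az": 0},{"x": 0,"y": 0,"z": 0,"ax": 0,"ay": 0,"az": 0}]}}

```text
time_s: 52.4
tool_pos: [0.4209, -0.3071, 0.0587]
tool_rot: [-179.9, 0.1, 0.1]
force: [-4.6, 2.0, 12.1]
grip_width: 0.0476
grasp_force: 30.0
```

>>> {"op": "jog_arm", "data": {"motion": [{"x": 0,"y": 0,"z": 0,"ax": 0,"ay": 0,"az": 0},{"x": 0,"y": 0,"z": 0,"ax": 0,"ay": 0,"az": 0},{"x": 0,"y": 0,"z": -1.5,"ax": 0,"ay": 0,"az": 0},{"x": 0,"y": 0,"z": -3,"ax": 0,"ay": 0,"az": 0},{"x": 0,"y": 0,"z": -4,"ax": 0,"ay": 0,"az": 0}], "claw": 0.36}}

```text
time_s: 52.9
tool_pos: [0.4196, -0.306, 0.1406]
tool_rot: [-179.8, 0.4, 0.1]
force: [0.9, -0.6, 0.1]
grip_width: 0.059
grasp_force: 0.0
```

>>> {"op": "jog_arm", "data": {"motion": [{"x": 0,"y": 0,"z": -4,"ax": 0,"ay": 0,"az": 0},{"x": 0,"y": 0,"z": -4,"ax": 0,"ay": 0,"az": 0},{"x": 0,"y": -4,"z": 0,"ax": 0,"ay": 0,"az": 0},{"x": 0.5,"y": -4,"z": 0,"ax": 0,"ay": 0,"az": 0},{"x": 1,"y": -4,"z": 0,"ax": 0,"ay": 0,"az": 0}]}}

```text
time_s: 53.4
tool_pos: [0.4357, -0.186, 0.222]
tool_rot: [-179.9, 0.1, 0.0]
force: [0.3, 0.3, -0.7]
grip_width: 0.059
grasp_force: 0.0
```

>>> {"op": "jog_arm", "data": {"motion": [{"x": 1,"y": -4,"z": 0,"ax": 0,"ay": 0,"az": 0},{"x": 1,"y": -4,"z": 0,"ax": 0,"ay": 0,"az": 0},{"x": 1,"y": -4,"z": 0,"ax": 0,"ay": 0,"az": 0},{"x": 0,"y": 0,"z": 0,"ax": 0,"ay": 0,"az": 0},{"x": 0,"y": 0,"z": 0,"ax": 0,"ay": 0,"az": 0}]}}

```text
time_s: 53.9
tool_pos: [0.4656, -0.0663, 0.2215]
tool_rot: [-179.9, 0.2, 0.3]
force: [-0.9, -0.9, -0.1]
grip_width: 0.0591
grasp_force: 0.0
```

```bash
python3 - <<'E'
from h import *
snap('scene','pics/s9.png');snap('top','pics/t9.png')
a=cv2.imread('pics/s9.png');b=cv2.imread('pics/t9.png')
cv2.imwrite('pics/v9.png',np.hstack([cv2.resize(a[170:320,150:430],None,fx=1.75,fy=1.75),cv2.resize(b[150:360,405:555],None,fx=1.25,fy=1.25)]) if False else np.vstack([cv2.resize(a[150:330,150:550],(800,360)),cv2.resize(b[160:360,130:550],(504,240))[:, :] if False else cv2.copyMakeBorder(cv2.resize(b[160:360,130:550],(504,240)),0,0,0,296,0)]))
E
```

```text
(no output)
```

View pics/v9.png

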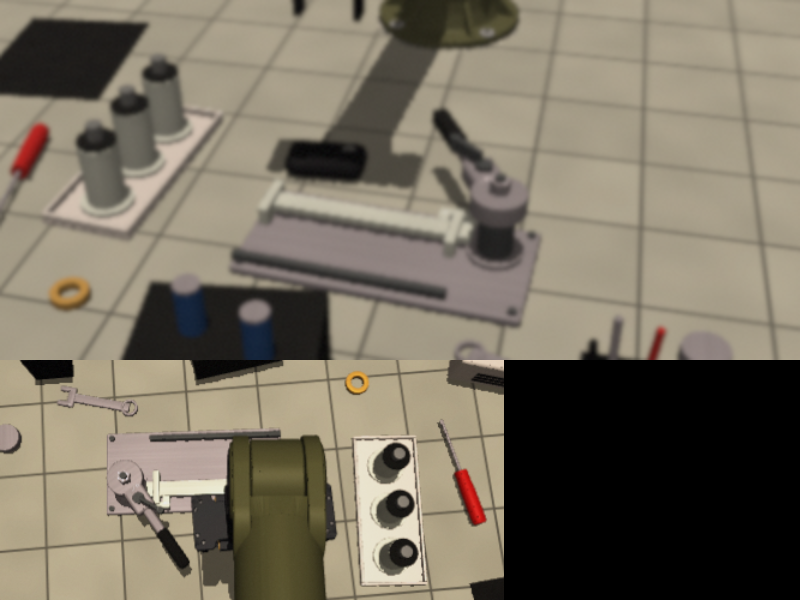

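All three cups stand upright and stoppered inside the tray, at (102,180), (135,130) and (163,100). The keeper is drawn back and the bystander items are where they were.

```bash
python3 -c "
from cell import env;print(env.sign_off())"
```

```text
the job is handed in; nothing more can be done
None
```

The job is handed in: the lever was flipped, the keeper drawn clear (about 39.7 mm), and all three cups stoppered and set upright in the tray, with no tips or disturbances seen, in about 54 s of robot time.

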